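# Seat the die slide against its hidden stop and clamp it

### The arm

A 7-joint arm with a two-finger parallel gripper is mounted at the origin on a cart in front of the work surface, level with it; the furniture and walls round the work are solid. World frame = base frame: x ahead of the robot, y to its left, z up, the work surface at z = 0. Lengths are in m, angles in rad, forces in N, time in s.
With the tool pointing down it reaches from about 0.425 to 0.825 m from the base axis. Payload 3.6 kg.
Tool frame: the origin (TCP) lies at the very end of the fingers, on their centre line; the grasp point (between the pads) lies ctrl.grasp_offset behind it (ctrl.grasp_offset is the distance from the TCP to the grasp point, in m); z points along the fingers, y is the direction in which the jaws open and shut (so a half turn about z gives the same grasp; the last joint's range is limited). The gripper opens to 85 mm and grips with 20 to 120 N. Pads are 22 mm wide; open, the fingers measure 114 mm over their backs; the gripper's body (76 mm by 85 mm) begins 54 mm behind the grasp point. The pads swing forward as they close: fully open they stand 13 mm farther back than shut.
Start: joints at [-1.204, 0.615, -0.013, 1.423, 0.008, 1.103, -0.04], TCP at [0.249, 0.6, 0.231] pointing down, gripper open.
Joint ranges: [-3.12, 3.12], [-0.3, 2.06], [-1.34, 1.32], [0.26, 2.42], [-1.36, 4.5], [0.01, 1.98], [-2.84, 2.84]. Speed limits (rad/s): [2.79, 2.79, 3.14, 3.14, 3.14, 3.14, 3.14].

### API

Orientations are given as a unit quaternion [x, y, z, w].
In Python, from plant import read_state, vision, finish_job, ctrl gives the robot as it stands. The module is installed in compiled form; this text tells all that it offers.
- The arm moves only by the tool move_arm, never from a script. Its argument "moves" is one flat list of numbers, 4 for each row, row after row: the shift along the tool's x, y, z in m, then the turn about the tool's z in degrees. A call has 1 to 8 rows; each row shifts and turns the commanded pose from where the row before left it, along the tool's axes as they then stand; what a row does not reach is not made up. A row lasts 1/10 s, in which the tool goes at most 50 mm and 8.59 degrees, less where a joint would pass 70% of its speed; a pose out of reach is approached as far as the arm can. A call with a gripper value outside its range is refused whole. "gripper" is the opening, from -1 (shut) to 1 (fully open), set as the call begins (left out, the last holds). The fingers move at their own pace and stop on an object; "grip_force" is the grip in N (left out, the last holds). Time passes only in rows, so rows that do not move let the fingers close. It gives the time, the measured TCP pose, the force and the opening at its end, in the units of the state.
- read_state(): the state, without advancing time (a new reading comes with each control period).
- vision.grab_frame(name): name is "scene" or "top"; returns the picture (420x560x3 uint8, blue, green, red); there is no depth.
- vision.camera_params(name): a dict with "fx", "fy", "cx", "cy" (pixels), "rvec" (rotation vector, rad) and "tvec" (3), from world to camera coordinates, as OpenCV has them. Camera axes: x right, y down, z forward; pixel columns grow to the right and rows downward; lengths in m; the calibration is good to about 2 mm. A picture is of the moment at which its call begins. camera_params takes no time and is no camera call.
- finish_job(): hands the job in, once; it reports no verdict.
The state is a dict: "t": time; "joints": joint angles; "qd": joint speeds; "effort": joint torques, N m; "tool_pos": TCP position; "eef_rot": TCP orientation; "ft_force": force on the tool from outside, world axes, zero at the start; "ft_torque": the same for the moment, N m; "opening": finger opening in m.
Only numpy, scipy, OpenCV 4.12 (cv2) and the standard library are available. Lean on these libraries where they do the work, as an engineer would, in place of code of your own. Each camera call takes 0.05 s, during which the arm holds its last target.

### The job

Take the narrow die slide with the blue grip, put it round nose first into the blind slot of the grey guide block and push it home gently until you feel it come up against the hidden stop inside. Leave it there and swing the black clamping lever clockwise, about a quarter turn, as far as it will go so that the slide is clamped. Leave the wide slide and the other things on the bench where they are.

Things in the scene. Friction and masses are not known exactly. Their poses are not given: they have to be found in the camera images.
- narrow_slide: steel slide bar, 120 long x 24 wide x 18 high, 250 g (+-25%), with a blue upright grip on its top near the tail. Lies flat at the start, grip up. Origin: centre of its underside; x along the bar towards the half-round nose (nose tip x=+60, flat tail x=-60), z up. The grip spans x=-56 to -24, y=-6 to +6, z=18 to 51.
- slide_nose (a point): tip of the narrow slide's round nose, 9 mm above its underside; axes as the slide's
- slide_grip (a point): point inside the blue grip to take hold of (fingers closing along the slide's y): at x=-40, y=0, z=38 mm of the slide
- wide_slide: like the narrow slide but 36 mm wide, with a yellow grip; too wide for the slot. Bystander; it and the narrow slide may lie in either of two places
- guide: guide block, fixed. Steel base plate 150 (x) x 92 (y) x 10 mm high; origin: centre of its underside; x = direction of insertion. Front half (x<0): open flat sill 10 mm above the worktop. Rear half (x>0): grey covered block, 73 wide, top 40 mm above the worktop, with the blind slot. Two 14 mm high slanted cheeks flare from the slot's width at x=0 to 48 mm apart at x=-26
- slot_mouth (a point): middle of the slot mouth at floor level (guide x=0, y=0, z=10 mm); axes as the guide's, x into the slot. The slot is 26.5 wide and 20 high, its floor level with the sill; a slanted lip leads in from above
- end_stop: the hidden stop, a fixed 24 mm wide, 16 mm high block; origin: middle of the lower edge of its face inside the slot, 42 to 58 mm behind the mouth (differs each time); axes as the guide's. The stop is rigid and cannot be seen from outside
- clamp_lever (a joint): angle of the black clamping lever on top of the guide: starts 0 to 0.25 rad; 0 = loose, pointing along the guide's +y; grows clockwise seen from above; 1.57 = end stop, pointing along the guide's +x. It stays where it is left; it needs about 2 to 4 N at its grip, and near the end of its travel a pad comes down on the slide
- lever_hinge (a point): point on the lever's vertical axis (guide x=25, y=0) at the height of lever_grip, 74 mm above the worktop
- lever_grip (a point): middle of the round upright black grip at the lever's end, 55 mm from the axis; the grip is 12 to 15 mm thick and stands free from 60 to 90 mm above the worktop; the lever arm below it is 12 mm wide, 47 to 55 mm above the worktop
- oil_block: black oil-cup block 26x88x16 mm with four coloured wells; bystander; origin under its centre
- tweezers: brass tweezers 11x118x13 mm; bystander; origin under their centre

How it is judged:
By the outcome, as a careful person would: the job done as asked, in the order asked, and still so for the second after the job is handed in, with the robot touching nothing.
It also fails if it takes over 53 s, if anything falls off the work surface, if the arm or the gripper's body presses on something with over 40 N, if the wrist force passes 120 N, or if a joint passes its speed limit or range.

## Working session

There is one attempt and no reset: what is moved stays moved. The work goes in short steps, Python scripts to look and compute and a tool call to move; the robot and the scene stay as the last step left them, time stands still between calls to the robot, and variables do not carry over. Pictures are saved under pics/ and viewed, and the job is handed in when it is done.

Besides the shell and the picture viewer there is one more tool, called after "Emit:" as name(argument=value, ...) on one line, values as JSON. move_arm: Moves the arm, as the interface text tells. Its arguments: {"type":"object","properties":{"moves":{"type":"array"},"gripper":{"type":"number"},"grip_force":{"type":"number"}},"required":["moves"]}

```bash
mkdir -p pics; cat > h.py <<'E'
import numpy as np,cv2
from plant import read_state,vision,finish_job,ctrl
def cam(n):
    p=vision.camera_params(n);K=np.array([[p['fx'],0,p['cx']],[0,p['fy'],p['cy']],[0,0,1]]);R=cv2.Rodrigues(np.array(p['rvec'],float))[0];t=np.array(p['tvec'],float).ravel();return K,R,t
def ray(n,uv,z):
    K,R,t=cam(n);uv=np.atleast_2d(uv).astype(float)
    d=(np.linalg.inv(K)@np.c_[uv,np.ones(len(uv))].T).T@R;c=-R.T@t
    return c+d*((z-c[2])/d[:,2])[:,None]
def proj(n,P):
    K,R,t=cam(n);q=(np.atleast_2d(P)@R.T+t)@K.T;return q[:,:2]/q[:,2:]
E
python3 - <<'E'
from h import *
s=read_state();print({k:np.round(v,3).tolist() for k,v in s.items()},ctrl.grasp_offset)
for n in('scene','top'):
    cv2.imwrite(f'pics/{n}0.png',vision.grab_frame(n));K,R,t=cam(n);print(n,-R.T@t,R[2],K[0,0])
E
```

```text
{'t': 0.0, 'joints': [-1.204, 0.616, -0.013, 1.425, 0.008, 1.103, -0.04], 'qd': [0.001, 0.001, -0.0, 0.001, -0.001, -0.0, 0.001], 'effort': [0.0, -46.922, 0.259, -17.103, 0.01, 0.01, 0.0], 'tool_pos': [0.249, 0.6, 0.23], 'eef_rot': [0.196, 0.981, -0.001, -0.0], 'ft_force': [0.294, -0.183, 0.192], 'ft_torque': [0.058, 0.007, 0.004], 'opening': 0.085} 0.0187
scene [-0.00105832 -0.72253944  0.70245842] [ 0.50108607  0.52507183 -0.68790429] 439.66514374896934
top [ 0.28490286 -0.23591955  1.45327352] [ 0.13593439 -0.00801861 -0.99068539] 545.7059672095374
```

View pics/scene0.png

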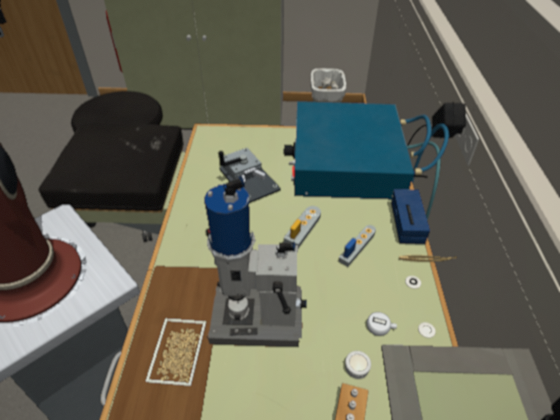

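View pics/top0.png

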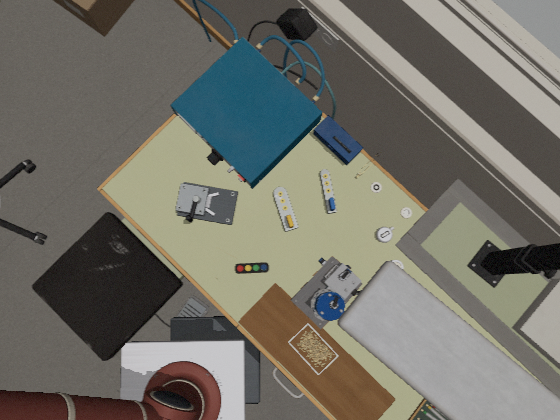

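```bash
python3 - <<'E'
from h import *
for n in('scene','top'):
    print(n,proj(n,[[0,0,0],[.249,.6,.231],[.5,0,0],[.5,.3,0],[.5,-.3,0],[.3,.6,0]]).round())
print(ray('top',[[332,203],[324,172],[290,220],[280,190],[237,205],[180,200],[190,215]],0).round(3))
t=cv2.imread('pics/top0.png')
cv2.imwrite('pics/t1.png',cv2.resize(t[150:290,160:350],None,fx=4.2,fy=4.2,interpolation=cv2.INTER_CUBIC))
t=cv2.imread('pics/scene0.png')
cv2.imwrite('pics/s1.png',cv2.resize(t[140:280,200:390],None,fx=4.2,fy=4.2,interpolation=cv2.INTER_CUBIC))
E
```

```text
scene [[ 28. 278.]
 [  3.  35.]
 [229. 170.]
 [165. 122.]
 [315. 234.]
 [ 53. 106.]]
top [[ 182.  400.]
 [-108.  310.]
 [ 183.  207.]
 [  71.  209.]
 [ 294.  205.]
 [ -46.  287.]]
[[ 0.505 -0.402  0.   ]
 [ 0.59  -0.383  0.   ]
 [ 0.461 -0.288  0.   ]
 [ 0.543 -0.263  0.   ]
 [ 0.504 -0.146  0.   ]
 [ 0.52   0.007  0.   ]
 [ 0.479 -0.02   0.   ]]
```

View pics/t1.png

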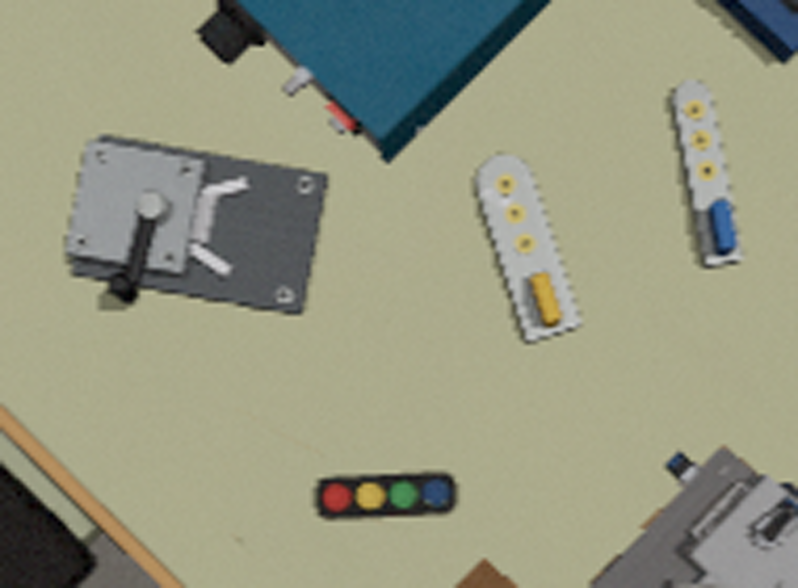

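View pics/s1.png

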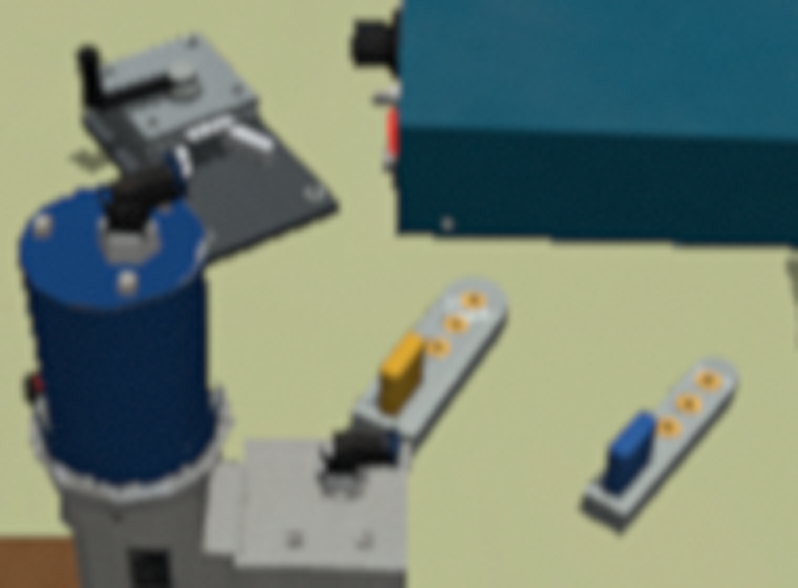

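```bash
python3 - <<'E'
from h import *
from scipy.spatial.transform import Rotation as Ro
print(Ro.from_quat(read_state()['eef_rot']).as_matrix().round(3))
t=cv2.imread('pics/top0.png');hsv=cv2.cvtColor(t,cv2.COLOR_BGR2HSV)
for (u,v) in [(326,185),(332,203),(300,180),(230,200),(190,195),(185,213),(218,207),(325,175)]: print((u,v),t[v,u],hsv[v,u])
def show(n,box,sc,out):
    im=cv2.imread(f'pics/{n}0.png');u0,v0,u1,v1=box
    c=cv2.resize(im[v0:v1,u0:u1],None,fx=sc,fy=sc,interpolation=cv2.INTER_CUBIC)
    for u in range(u0,u1,5): 
        cv2.line(c,(int((u-u0+.5)*sc),0),(int((u-u0+.5)*sc),4 if u%10 else 10),(0,0,255),1)
        if u%10==0: cv2.putText(c,str(u),(int((u-u0+.5)*sc)-10,22),0,.4,(0,0,255),1)
    for v in range(v0,v1,5): 
        cv2.line(c,(0,int((v-v0+.5)*sc)),(4 if v%10 else 10,int((v-v0+.5)*sc)),(0,0,255),1)
        if v%10==0: cv2.putText(c,str(v),(12,int((v-v0+.5)*sc)+4),0,.4,(0,0,255),1)
    cv2.imwrite(out,c)
show('top',(315,162,345,222),9.5,'pics/ns_t.png')
show('top',(170,175,245,230),10,'pics/g_t.png')
show('scene',(330,215,385,270),10,'pics/ns_s.png')
show('scene',(210,140,285,206),9,'pics/g_s.png')
E
```

```text
[[-0.923  0.384 -0.001]
 [ 0.384  0.923 -0.002]
 [-0.    -0.002 -1.   ]]
(326, 185) [123 171 182] [ 24  83 182]
(332, 203) [156 102  60] [107 157 156]
(300, 180) [139 170 171] [ 29  48 171]
(230, 200) [92 89 86] [105  17  92]
(190, 195) [156 155 153] [100   5 156]
(185, 213) [54 53 49] [96 24 54]
(218, 207) [89 85 82] [107  20  89]
(325, 175) [ 87 137 151] [ 23 108 151]
```

View pics/ns_t.png

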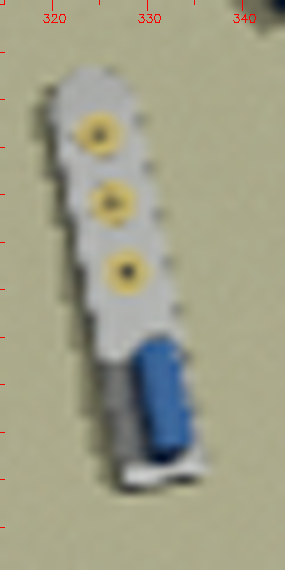

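View pics/g_t.png

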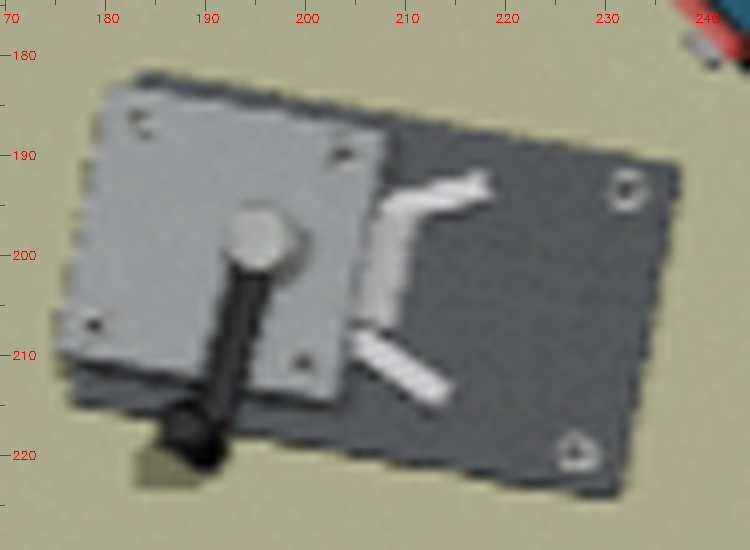

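View pics/ns_s.png

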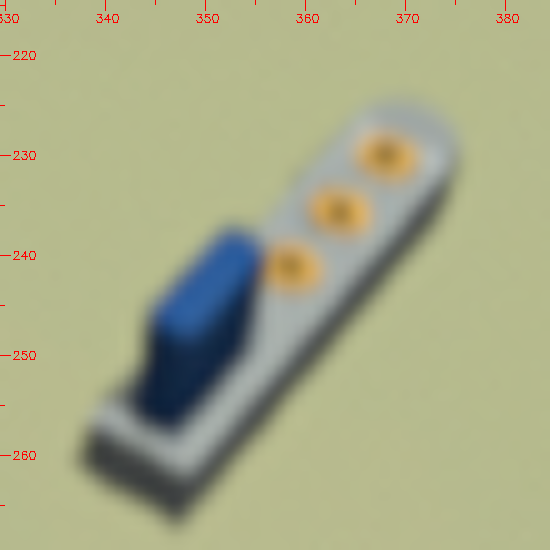

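View pics/g_s.png

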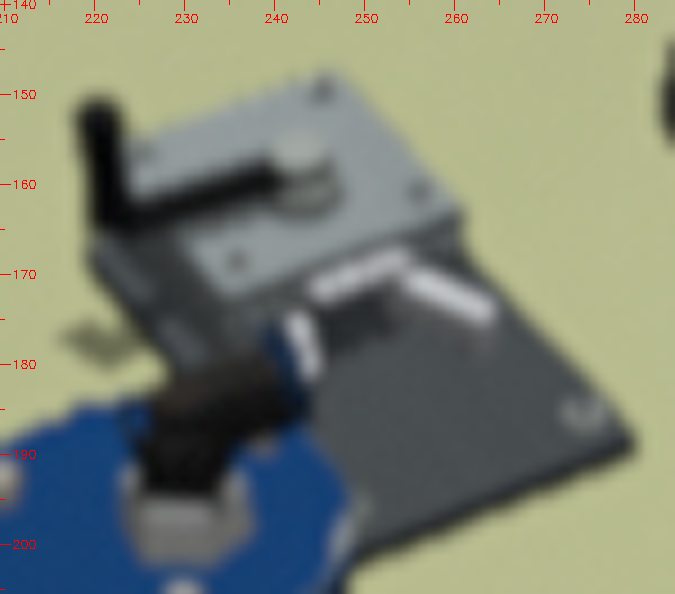

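```bash
cat > m.py <<'E'
from h import *
S=6
def up(n,f,box):
    im=cv2.imread(f);u0,v0,u1,v1=box
    return cv2.resize(im[v0:v1,u0:u1],None,fx=S,fy=S,interpolation=cv2.INTER_CUBIC),u0,v0
def pts(c,u0,v0): return (c.reshape(-1,2)+.5)/S-.5+[u0,v0]
def edge(P,a,b,tol=1.5,trim=.12):
    a=np.array(a,float);b=np.array(b,float);L=np.linalg.norm(b-a);d=(b-a)/L;n=np.array([-d[1],d[0]])
    s=(P-a)@d;q=(P-a)@n;k=(abs(q)<tol)&(s>trim*L)&(s<(1-trim)*L)
    l=cv2.fitLine(P[k].astype(np.float32),cv2.DIST_HUBER,0,.01,.01).ravel();return l,k.sum()
def inter(l,m):
    A=np.c_[l[:2],-m[:2]];x=np.linalg.solve(A,m[2:]-l[2:]);return l[2:]+x[0]*l[:2]
E
python3 - <<'E'
from m import *
# guide base
im,u0,v0=up('top','pics/top0.png',(165,170,250,235))
hsv=cv2.cvtColor(im,cv2.COLOR_BGR2HSV)
m=(hsv[...,1]<35).astype(np.uint8)*255
c=max(cv2.findContours(m,0,1)[0],key=cv2.contourArea);P=pts(c,u0,v0)
C=[(237.5,190.5),(231.5,224.2),(176,214.5),(183.5,181.7)]
L=[edge(P,C[i],C[(i+1)%4]) for i in range(4)];print([k for _,k in L])
Q=np.array([inter(L[i-1][0],L[i][0]) for i in range(4)]);print(Q.round(2))
W=ray('top',Q,.010);print(W.round(4));print('sides',np.linalg.norm(np.roll(W,-1,0)-W,axis=1).round(4),'ctr',W.mean(0).round(4))
for i in range(4):
    d=W[(i+1)%4]-W[i];print(np.degrees(np.arctan2(d[1],d[0])).round(2))
# block top
g=cv2.cvtColor(im,cv2.COLOR_BGR2GRAY)
m=((g>122)&(hsv[...,1]<35)).astype(np.uint8)*255
m=cv2.morphologyEx(m,cv2.MORPH_CLOSE,np.ones((9,9)))
c=max(cv2.findContours(m,0,1)[0],key=cv2.contourArea);P=pts(c,u0,v0)
C=[(208.3,187.5),(203,214.7),(175.3,209.5),(180.3,182.7)]
L=[edge(P,C[i],C[(i+1)%4]) for i in range(4)];print([k for _,k in L])
Q=np.array([inter(L[i-1][0],L[i][0]) for i in range(4)]);print(Q.round(2))
W=ray('top',Q,.040);print(W.round(4));print('sides',np.linalg.norm(np.roll(W,-1,0)-W,axis=1).round(4),'ctr',W.mean(0).round(4))
for i in range(4):
    d=W[(i+1)%4]-W[i];print(np.degrees(np.arctan2(d[1],d[0])).round(2))
# slide
for n,f,box in(('top','pics/top0.png',(315,162,342,222)),('scene','pics/scene0.png',(330,215,385,270))):
    im,u0,v0=up(n,f,box);hsv=cv2.cvtColor(im,cv2.COLOR_BGR2HSV)
    m=((hsv[...,0]<26)&(hsv[...,1]>(75 if n=='top' else 90))).astype(np.uint8)
    k,_,st,ce=cv2.connectedComponentsWithStats(m)
    for i in range(1,k):
        if st[i,4]>200:
            q=(ce[i]+.5)/S-.5+[u0,v0];print(n,'screw',q.round(2),st[i,4],ray(n,q,.018)[0].round(4))
    lo=70 if n=='top' else 110
    m=((hsv[...,0]>95)&(hsv[...,0]<125)&(hsv[...,1]>110)&(hsv[...,2]>lo)).astype(np.uint8)
    c=max(cv2.findContours(m,0,1)[0],key=cv2.contourArea);r=cv2.minAreaRect(c);q=(np.array(r[0])+.5)/S-.5+[u0,v0]
    b=pts(cv2.boxPoints(r),u0,v0);w=ray(n,b,.051)
    print(n,'grip',q.round(2),ray(n,q,.051)[0].round(4),np.linalg.norm(np.roll(w,-1,0)-w,axis=1).round(4))
E
```

```text
[np.int64(154), np.int64(238), np.int64(1), np.int64(246)]
[[237.65 191.08]
 [231.37 224.57]
 [166.15 213.1 ]
 [238.57 191.25]]
[[ 0.5401 -0.1488  0.01  ]
 [ 0.45   -0.1313  0.01  ]
 [ 0.484   0.0422  0.01  ]
 [ 0.5396 -0.1513  0.01  ]]
sides [0.0918 0.1768 0.2014 0.0025] ctr [ 0.5034 -0.0973  0.01  ]
168.95
78.9
-73.99
78.83
[np.int64(45), np.int64(103), np.int64(122), np.int64(127)]
[[207.95 187.83]
 [203.47 214.15]
 [174.73 209.35]
 [180.22 182.84]]
[[ 5.449e-01 -7.270e-02  4.000e-02]
 [ 4.753e-01 -6.090e-02  4.000e-02]
 [ 4.893e-01  1.410e-02  4.000e-02]
 [ 5.595e-01  1.000e-04  4.000e-02]]
sides [0.0706 0.0763 0.0716 0.0743] ctr [ 0.5172 -0.0298  0.04  ]
170.31
79.4
-11.31
-101.37
top screw [324.97 175.65] 526 [ 0.5763 -0.3837  0.018 ]
top screw [326.45 182.9 ] 540 [ 0.5565 -0.387   0.018 ]
top screw [327.81 190.2 ] 489 [ 0.5366 -0.39    0.018 ]
top grip [331.61 203.35] [ 0.496  -0.3952  0.051 ] [0.0125 0.031  0.0125 0.031 ]
scene screw [368.27 230.28] 602 [ 0.5781 -0.382   0.018 ]
scene screw [363.54 235.68] 643 [ 0.5584 -0.385   0.018 ]
scene screw [358.69 241.34] 636 [ 0.5385 -0.3883  0.018 ]
scene grip [350.47 243.4 ] [ 0.4963 -0.3969  0.051 ] [0.0301 0.0101 0.0298 0.0098]
```

```bash
python3 - <<'E'
from h import *
u=np.array([np.cos(np.radians(78.9)),np.sin(np.radians(78.9)),0]);v=np.array([-u[1],u[0],0])
M=np.array([.5097,-.0666,0])
loc=lambda w:np.c_[(w-M)@u,(w-M)@v,w[:,2]].round(4)
print('block x0 y-36.5; x75 y-36.5; x0 y+36.5',loc(ray('scene',[[260.8,163.4],[247.1,147.5],[234.8,172.8]],.04)))
print('base x-75,y-46',loc(ray('scene',[[280,188.9]],.01)))
print('hinge cap scene/top',[loc(ray(n,[q],.058)) for n,q in(('scene',[242.5,156.5]),('top',[195.5,197.7]))])
print('lever grip top: z90',loc(ray('scene',[[220.3,151.5]],.09)),loc(ray('top',[[188.2,216.]],.09)))
print('base',loc(ray('scene',[[222.,165.]],.05)))
E
```

```text
block x0 y-36.5; x75 y-36.5; x0 y+36.5 [[-0.0009 -0.0344  0.04  ]
 [ 0.0737 -0.0374  0.04  ]
 [ 0.0002  0.0362  0.04  ]]
base x-75,y-46 [[-0.0761 -0.0427  0.01  ]]
hinge cap scene/top [array([[0.0252, 0.0008, 0.058 ]]), array([[ 0.0248, -0.0017,  0.058 ]])]
lever grip top: z90 [[0.0308 0.0542 0.09  ]] [[0.0285 0.0516 0.09  ]]
base [[0.0309 0.0536 0.05  ]]
```

```bash
python3 - <<'E'
from h import *
def tri(a,b):
    P=[]
    for n in('scene','top'):
        K,R,t=cam(n);P.append(K@np.c_[R,t])
    X=cv2.triangulatePoints(P[0],P[1],np.array(a,float).reshape(2,1),np.array(b,float).reshape(2,1)).ravel();return (X[:3]/X[3]).round(3)
print('cyl knob',tri((234,187),(329,305)))
print('teal nearest corner: top',ray('top',[[252,187],[174,108],[320,113]],.0).round(3), tri((295,170),(252,183)))
print(proj('top',[[.496,-.396,.02],[.4,-.3,.2]]),ray('top',[[322,262],[294,300],[352,270],[360,290]],.1).round(3))
K,R,t=cam('scene');c=-R.T@t
for z in(.1,.2,.3):print(z,ray('scene',[[229,205]],z).round(3),ray('top',[[329,303]],z).round(3))
E
```

```text
cyl knob [ 0.249 -0.355  0.317]
teal nearest corner: top [[ 0.552 -0.187  0.   ]
 [ 0.777  0.025  0.   ]
 [ 0.756 -0.377  0.   ]] [ 0.546 -0.19   0.087]
[[330.63563947 205.09019632]
 [298.74033413 235.50749238]] [[ 0.342 -0.361  0.1  ]
 [ 0.251 -0.29   0.1  ]
 [ 0.321 -0.434  0.1  ]
 [ 0.272 -0.452  0.1  ]]
0.1 [[ 0.359 -0.191  0.1  ]] [[ 0.242 -0.375  0.1  ]]
0.2 [[ 0.3   -0.279  0.2  ]] [[ 0.245 -0.365  0.2  ]]
0.3 [[ 0.24  -0.367  0.3  ]] [[ 0.248 -0.354  0.3  ]]
```

Emit:
move_arm(moves=[-0.045,-0.0016,0,4,-0.045,-0.0016,0,4,-0.045,-0.0016,0,4,-0.045,-0.0016,0,4,-0.045,-0.0016,0,4,-0.045,-0.0016,0,4,-0.045,-0.0016,0,4,-0.045,-0.0016,0,4])

```text
t: 0.9
tool_pos: [0.5283, 0.3769, 0.2306]
eef_rot: [0.46, 0.888, -0.0, -0.0]
ft_force: [0.9, -0.2, 0.1]
opening: 0.085
```

Emit:
move_arm(moves=[-0.045,-0.0016,0,4,-0.045,-0.0016,0,4,-0.045,-0.0016,0,4,-0.045,-0.0016,0,4,-0.045,-0.0016,0,4,-0.045,-0.0016,0,4,-0.045,-0.0016,0,4,-0.045,-0.0016,0,4], gripper=0, grip_force=70)

```text
t: 1.7
tool_pos: [0.6455, 0.0413, 0.2306]
eef_rot: [0.687, 0.727, -0.0, -0.0]
ft_force: [0.9, 0.9, 0.5]
opening: 0.0427
```

Emit:
move_arm(moves=[-0.045,-0.0016,0,8,-0.045,-0.0016,0,8,-0.045,-0.0016,0,8,-0.045,-0.0016,0,8,-0.035,-0.0016,0,8,0,0,0,0])

```text
t: 2.3
tool_pos: [0.5904, -0.1697, 0.2316]
eef_rot: [0.896, 0.444, -0.003, 0.002]
ft_force: [-0.5, -0.2, 0.1]
opening: 0.0428
```

```bash
cat > go.py <<'E'
import sys
from h import *
from scipy.spatial.transform import Rotation as Ro
def delta(tx,ty,tz,ydeg):
    s=read_state();R=Ro.from_quat(s['eef_rot']).as_matrix();p=np.array(s['tool_pos'])
    yd=np.degrees(np.arctan2(R[1,1],R[0,1]));tn=-((ydeg-yd+180)%360-180)
    print('t',round(s['t'],2),'pos',p.round(4),'yaxis',yd.round(2),'tilt',R[:,2].round(4),'F',np.round(s['ft_force'],1),'T',np.round(s['ft_torque'],2),'open',round(s['opening'],4))
    print('shift in tool axes now',(R.T@(np.array([tx,ty,tz])-p)).round(4),'turn',tn.round(2))
if __name__=='__main__': delta(*map(float,sys.argv[1:5]))
E
python3 go.py .4962 -.3958 .14 -81
```

```text
t 2.3 pos [ 0.5904 -0.1697  0.2316] yaxis -37.34 tilt [-0.0033 -0.0051 -1.    ] F [-0.5 -0.2  0.1] T [-0.07  0.03 -0.  ] open 0.0428
shift in tool axes now [-0.2363  0.0622  0.093 ] turn 43.66
```

Emit:
move_arm(moves=[-0.04,0.01,0.005,0,-0.04,0.01,0.005,0,-0.04,0.01,0.005,0,-0.04,0.01,0.005,0,-0.04,0.011,0.005,0,-0.036,0.011,0.005,0])

```text
t: 2.9
tool_pos: [0.5032, -0.3894, 0.2007]
eef_rot: [0.893, 0.45, -0.0, -0.0]
ft_force: [0.5, -0.6, -0.6]
opening: 0.0426
```

Emit:
move_arm(moves=[0,0,0.01,7.3,0,0,0.01,7.3,0,0,0.01,7.3,0,0,0.01,7.3,0,0,0.01,7.3,0,0,0.01,7.2,0,0,0,0,0,0,0,0])

```text
t: 3.7
tool_pos: [0.5043, -0.3877, 0.141]
eef_rot: [0.996, 0.087, -0.0, -0.0]
ft_force: [1.2, -0.4, 0.5]
opening: 0.0426
```

```bash
python3 go.py .4962 -.3958 .07 -81
python3 -c "
from h import *
for n in('scene','top'):cv2.imwrite(f'pics/{n}1.png',vision.grab_frame(n)[140:300,160:400].repeat(3,0).repeat(3,1))"
```

```text
t 3.7 pos [ 0.5043 -0.3877  0.141 ] yaxis -80.03 tilt [-6.e-04  6.e-04 -1.e+00] F [ 1.2 -0.4  0.5] T [-0.02  0.   -0.  ] open 0.0426
shift in tool axes now [-0.0093  0.0066  0.071 ] turn 0.97
```

View pics/scene1.png

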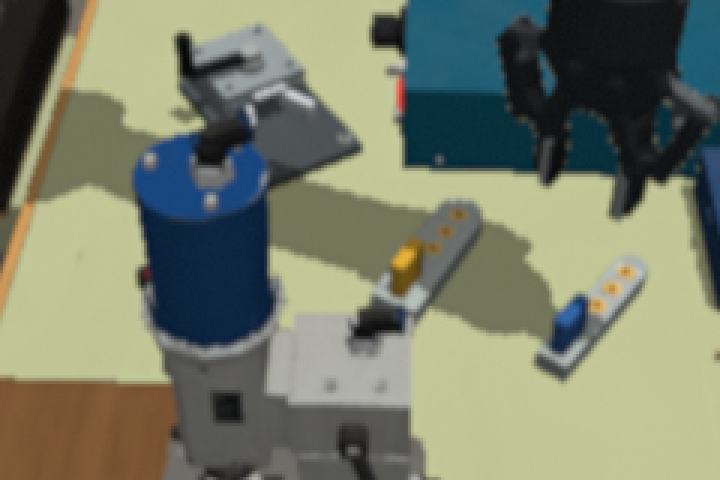

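View pics/top1.png

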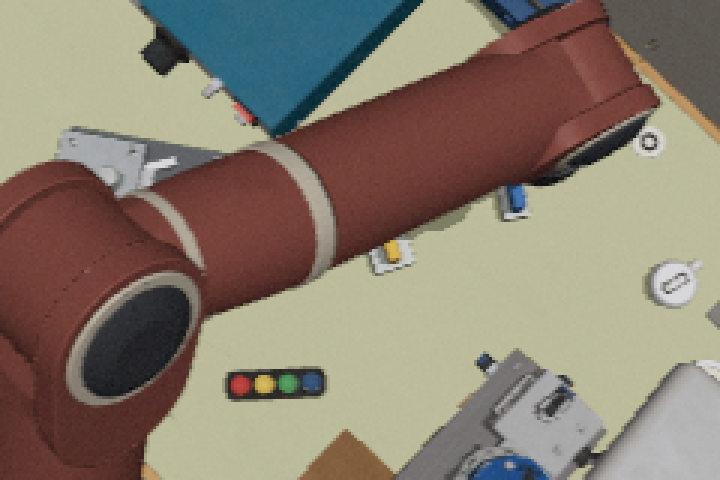

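Emit:
move_arm(moves=[-0.009,0.0066,0.02,1,0,0,0.025,0,0,0,0.025,0,0,0,0.02,0,0,0,0.015,0,0,0,0.008,0,0,0,0,0,0,0,0,0])

```text
t: 4.6
tool_pos: [0.4965, -0.3971, 0.0292]
eef_rot: [0.997, 0.076, 0.001, 0.001]
ft_force: [0.5, -0.5, 0.4]
opening: 0.0427
```

```bash
python3 go.py .4962 -.3958 .023 -81
python3 -c "
from h import *
cv2.imwrite(f'pics/scene2.png',vision.grab_frame('scene')[180:300,280:440].repeat(5,0).repeat(5,1))"
```

```text
t 4.6 pos [ 0.4965 -0.3971  0.0292] yaxis -81.25 tilt [ 0.0011 -0.0013 -1.    ] F [ 0.5 -0.5  0.4] T [ 0.   -0.03 -0.  ] open 0.0427
shift in tool axes now [-0.0001 -0.0014  0.0062] turn -0.25
```

View pics/scene2.png

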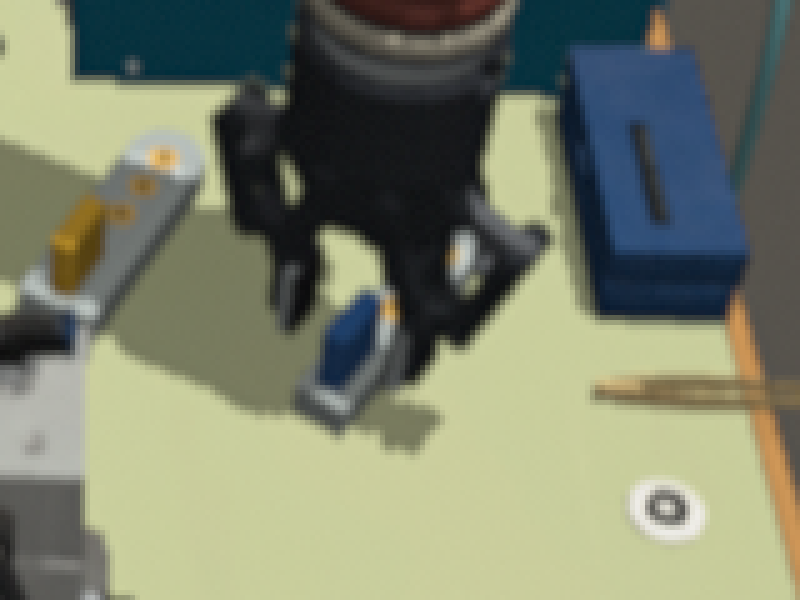

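Emit:
move_arm(moves=[0,-0.0014,0.006,0,0,0,0,0])

```text
t: 4.85
tool_pos: [0.4958, -0.3945, 0.0221]
eef_rot: [0.997, 0.076, -0.0, -0.0]
ft_force: [-1.1, 1.5, 0.2]
opening: 0.0426
```

Emit:
move_arm(moves=[0,0,0,0,0,0,0,0,0,0,0,0,0,0,0,0,0,0,0,0,0,0,0,0], gripper=-1, grip_force=70)

```text
t: 5.45
tool_pos: [0.496, -0.3955, 0.0226]
eef_rot: [0.997, 0.076, 0.0, 0.0]
ft_force: [0.3, 0.5, 1.3]
opening: 0.0107
```

```bash
python3 go.py .4962 -.3958 .023 -81
```

```text
t 5.45 pos [ 0.496  -0.3955  0.0226] yaxis -81.27 tilt [ 4.e-04 -7.e-04 -1.e+00] F [0.3 0.5 1.3] T [-0.03 -0.04  0.03] open 0.0107
shift in tool axes now [ 0.0002  0.0004 -0.0004] turn -0.27
```

Emit:
move_arm(moves=[0,0,-0.01,0,0,0,-0.02,0,0,0,-0.03,0,0,0,-0.03,0,0,0,-0.03,-4,0,0,-0.02,-7,0,0,0,-7,0,0,0,-7])

```text
t: 6.25
tool_pos: [0.4956, -0.3948, 0.1633]
eef_rot: [0.956, 0.293, 0.0, 0.0]
ft_force: [0.8, 0.2, -2.9]
opening: 0.0112
```

Emit:
move_arm(moves=[0,0,0,-8,0,0,0,-8,0,0,0,-8,0,0,0,-8,0,0,0,-8,0,0,0,-5.2,0,0,0,0,0,0,0,0])

```text
t: 7.05
tool_pos: [0.4954, -0.3949, 0.1623]
eef_rot: [0.773, 0.635, -0.0, -0.0]
ft_force: [-0.6, 0.6, -2.7]
opening: 0.0113
```

```bash
python3 go.py .4847 -.194 .08 -11.1
python3 -c "
from h import *
cv2.imwrite(f'pics/scene3.png',vision.grab_frame('scene')[100:300,200:440].repeat(3,0).repeat(3,1))"
```

```text
t 7.05 pos [ 0.4954 -0.3949  0.1623] yaxis -11.19 tilt [-8.e-04  4.e-04 -1.e+00] F [-0.6  0.6 -2.7] T [-0.07 -0.02  0.02] open 0.0113
shift in tool axes now [ 0.195  -0.0494  0.0823] turn -0.09
```

View pics/scene3.png

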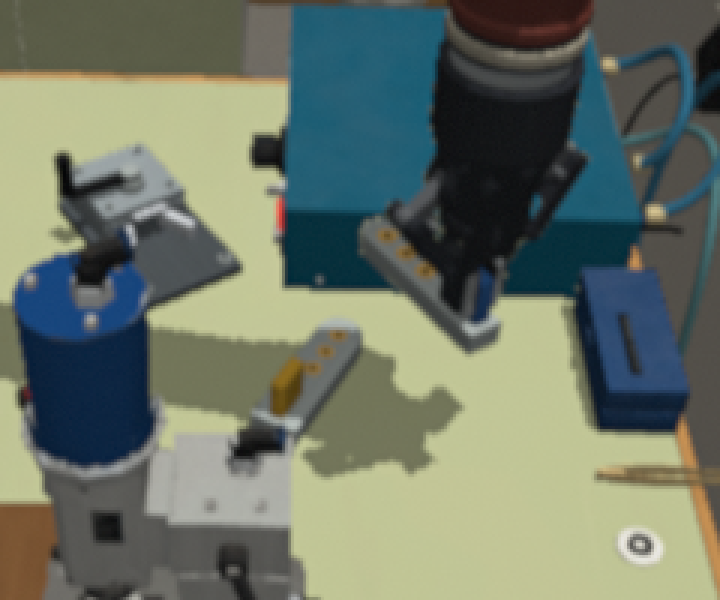

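Emit:
move_arm(moves=[0.02,-0.005,0,0,0.04,-0.01,0,0,0.045,-0.012,0,0,0.045,-0.012,0,0,0.03,-0.007,0,0,0.015,-0.0034,0,0,0,0,0,0,0,0,0,0])

```text
t: 7.9
tool_pos: [0.4851, -0.1963, 0.1627]
eef_rot: [0.773, 0.635, -0.0, 0.001]
ft_force: [-0.8, -0.7, -2.2]
opening: 0.0112
```

Emit:
move_arm(moves=[0,0,0.015,0,0,0,0.03,0,0,0,0.03,0,0,0,0.02,0,0,0,0.01,0,0,0,0,0,0,0,0,0])

```text
t: 8.6
tool_pos: [0.4853, -0.1958, 0.0579]
eef_rot: [0.773, 0.635, 0.0, 0.001]
ft_force: [0.3, -0.6, -1.8]
opening: 0.0111
```

```bash
python3 go.py .4847 -.194 .033 -11.1
python3 -c "
from h import *
for n in('scene','top'):cv2.imwrite(f'pics/{n}4.png',vision.grab_frame(n))
a=cv2.imread('pics/scene4.png')[130:230,200:340];cv2.imwrite('pics/s4.png',a.repeat(5,0).repeat(5,1))
a=cv2.imread('pics/top4.png')[160:280,160:300];cv2.imwrite('pics/t4.png',a.repeat(5,0).repeat(5,1))"
```

```text
t 8.6 pos [ 0.4853 -0.1958  0.0579] yaxis -11.17 tilt [ 0.0014 -0.0015 -1.    ] F [ 0.3 -0.6 -1.8] T [-0.05 -0.03  0.02] open 0.0111
shift in tool axes now [ 0.0017 -0.001   0.0249] turn -0.07
```

View pics/s4.png

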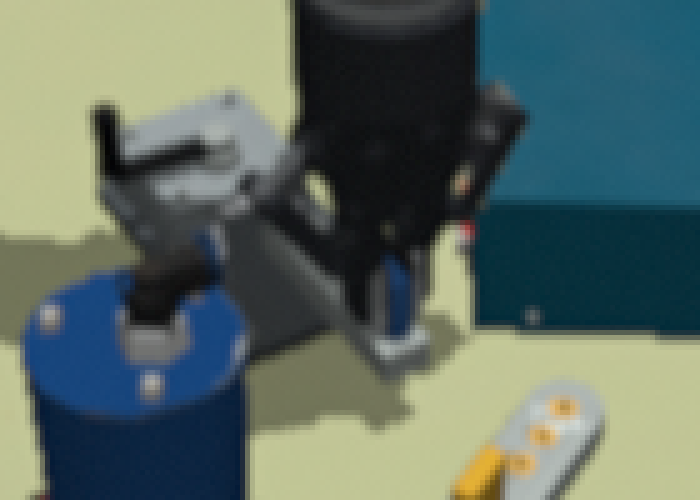

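View pics/t4.png

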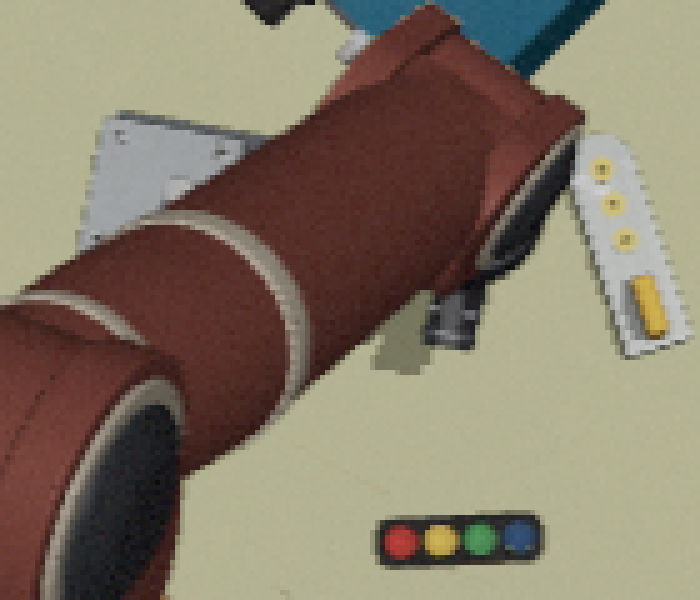

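Emit:
move_arm(moves=[0,-0.001,0.01,0,0,0,0.007,0,0,0,0.004,0,0,0,0.002,0,0,0,0,0,0,0,0,0])

```text
t: 9.3
tool_pos: [0.4839, -0.1941, 0.0343]
eef_rot: [0.772, 0.636, -0.0, 0.0]
ft_force: [0.5, 1.0, -2.3]
opening: 0.011
```

Emit:
move_arm(moves=[0,0,0.001,0,0,0,0,0,0,0,0,0])

```text
t: 9.6
tool_pos: [0.4839, -0.194, 0.0334]
eef_rot: [0.772, 0.636, 0.0, 0.0]
ft_force: [-1.0, 0.2, -1.1]
opening: 0.011
```

Emit:
move_arm(moves=[0,0,0.001,0,0,0,0,0,0,0,0,0])

```text
t: 9.9
tool_pos: [0.484, -0.1942, 0.0325]
eef_rot: [0.772, 0.636, 0.0, 0.0]
ft_force: [0.8, -0.9, 0.0]
opening: 0.0108
```

Emit:
move_arm(moves=[0.005,0,-0.0005,0,0.005,0,0,0,0.005,0,0,0,0.005,0,0,0,0.005,0,0,0,0,0,0,0])

```text
t: 10.5
tool_pos: [0.4888, -0.1681, 0.0327]
eef_rot: [0.771, 0.636, 0.0, -0.0]
ft_force: [0.1, -0.6, -1.9]
opening: 0.0106
```

```bash
python3 go.py .4905 -.1646 .0325 -11.1
python3 -c "
from h import *
for n in('scene',):cv2.imwrite(f'pics/{n}5.png',vision.grab_frame(n))
a=cv2.imread('pics/scene5.png')[130:230,200:340];cv2.imwrite('pics/s5.png',a.repeat(5,0).repeat(5,1))"
```

```text
t 10.5 pos [ 0.4888 -0.1681  0.0327] yaxis -10.95 tilt [-3.e-04  9.e-04 -1.e+00] F [ 0.1 -0.6 -1.9] T [-0.05  0.    0.05] open 0.0106
shift in tool axes now [0.0037 0.001  0.0002] turn 0.15
```

View pics/s5.png

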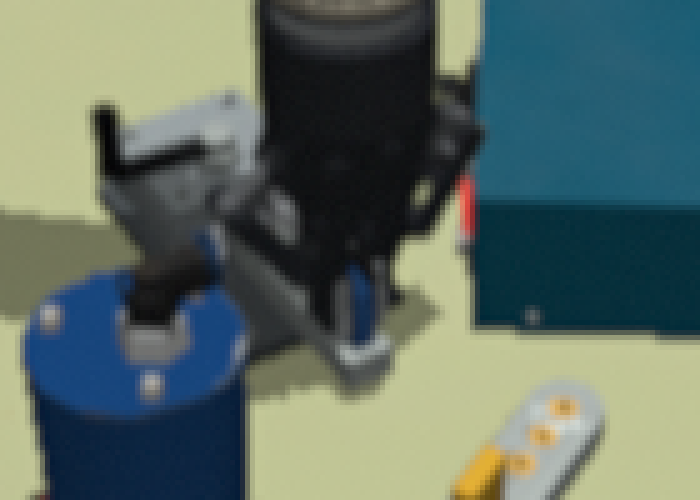

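Nose (hidden behind the gripper) is close to the mouth; no force yet. Advancing in small steps.

Emit:
move_arm(moves=[0.003,0.0005,0,0.1,0.003,0.0005,0,0,0.003,0,0,0,0.003,0,0,0,0,0,0,0])

```text
t: 11.05
tool_pos: [0.492, -0.1572, 0.0328]
eef_rot: [0.772, 0.635, 0.0, -0.0]
ft_force: [-0.6, -0.2, -2.4]
opening: 0.0108
```

Emit:
move_arm(moves=[0.003,0,0,0,0.003,0,0,0,0.003,0,0,0,0,0,0,0])

```text
t: 11.45
tool_pos: [0.4934, -0.1529, 0.0333]
eef_rot: [0.773, 0.634, -0.001, 0.003]
ft_force: [-1.6, -5.9, -0.6]
opening: 0.0107
```

```bash
python3 go.py .4905 -.1646 .0325 -11.1
```

```text
t 11.45 pos [ 0.4934 -0.1529  0.0333] yaxis -11.31 tilt [ 0.0011 -0.0056 -1.    ] F [-1.6 -5.9 -0.6] T [-1.41  0.34  0.06] open 0.0107
shift in tool axes now [-0.012  -0.0005  0.0009] turn -0.21
```

Emit:
move_arm(moves=[-0.005,0,0,0,0,0,0,0,0,0,0,0])

```text
t: 11.75
tool_pos: [0.4932, -0.154, 0.033]
eef_rot: [0.773, 0.635, 0.0, 0.0]
ft_force: [1.7, -0.8, -1.3]
opening: 0.0104
```

```bash
python3 go.py .4905 -.1646 .0325 -11.1
python3 -c "
from h import *
for n in('scene','top'):cv2.imwrite(f'pics/{n}6.png',vision.grab_frame(n))
a=cv2.imread('pics/scene6.png')[130:230,200:320];cv2.imwrite('pics/s6.png',cv2.resize(a,None,fx=6,fy=6,interpolation=2))
a=cv2.imread('pics/top6.png')[160:240,160:260];cv2.imwrite('pics/t6.png',cv2.resize(a,None,fx=7,fy=7,interpolation=2))"
```

```text
t 11.75 pos [ 0.4932 -0.154   0.033 ] yaxis -11.16 tilt [ 9.e-04 -1.e-04 -1.e+00] F [ 1.7 -0.8 -1.3] T [-0.23 -0.24 -0.07] open 0.0104
shift in tool axes now [-0.0109 -0.0006  0.0005] turn -0.06
```

View pics/s6.png

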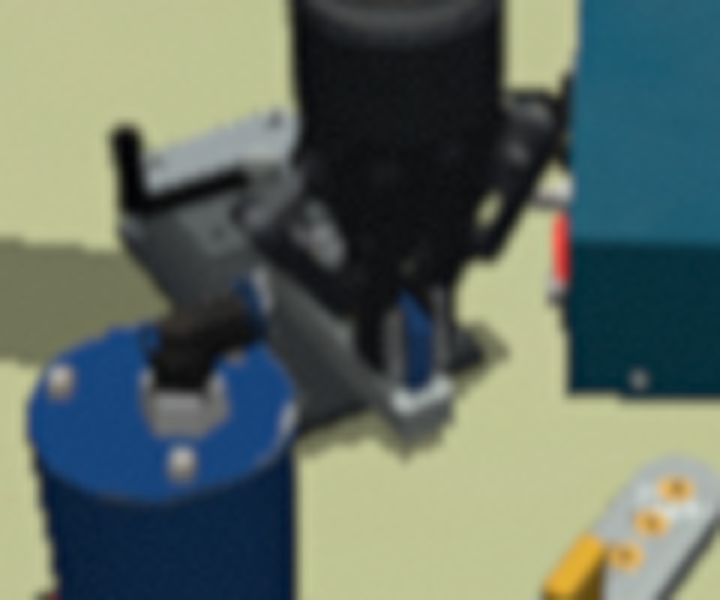

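View pics/t6.png

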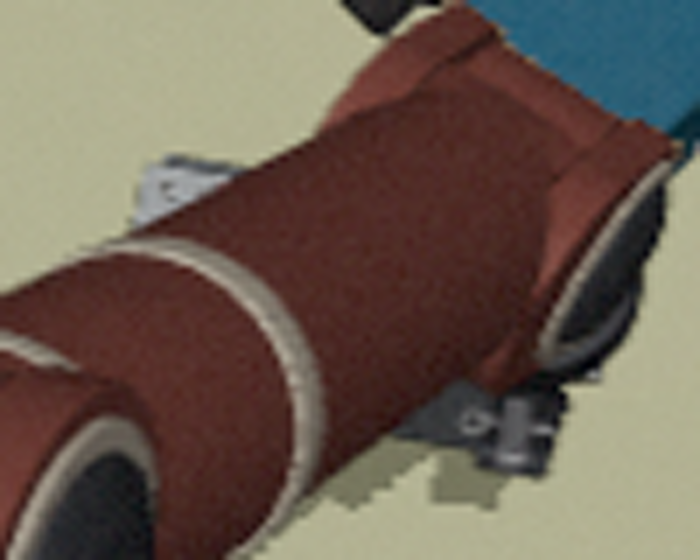

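Emit:
move_arm(moves=[-0.005,0,0,0,0,0,0.0008,0,0,0,0,0])

```text
t: 12.15
tool_pos: [0.4913, -0.1594, 0.0325]
eef_rot: [0.773, 0.635, -0.0, -0.0]
ft_force: [-0.1, -1.0, 4.6]
opening: 0.0108
```

Emit:
move_arm(moves=[0.003,0,0,0,0.003,0,0,0,0,0,0,0,0,0,0,0])

```text
t: 12.55
tool_pos: [0.4932, -0.1543, 0.0325]
eef_rot: [0.773, 0.635, -0.0, 0.001]
ft_force: [-2.1, -4.1, 6.4]
opening: 0.0111
```

```bash
python3 go.py .4905 -.1646 .0325 -11.1
```

```text
t 12.55 pos [ 0.4932 -0.1543  0.0325] yaxis -11.21 tilt [ 0.0013 -0.0022 -1.    ] F [-2.1 -4.1  6.4] T [-0.68  0.27  0.05] open 0.0111
shift in tool axes now [-0.0106 -0.0007  0.0001] turn -0.11
```

Emit:
move_arm(moves=[0.003,0,0,0,0,0,0,0,0,0,0,0])

```text
t: 12.85
tool_pos: [0.4933, -0.1536, 0.0326]
eef_rot: [0.773, 0.634, -0.001, 0.002]
ft_force: [-2.5, -8.2, 5.2]
opening: 0.0109
```

```bash
python3 go.py .4905 -.1646 .0325 -11.1
```

```text
t 12.85 pos [ 0.4933 -0.1536  0.0326] yaxis -11.3 tilt [ 0.0013 -0.0051 -1.    ] F [-2.5 -8.2  5.2] T [-1.32  0.44  0.02] open 0.0109
shift in tool axes now [-0.0113 -0.0006  0.0002] turn -0.2
```

```bash
python3 - <<'E'
from h import *
for nm,q in(('toggle tip',(229,171)),('red',(241,178.5)),('red low',(241.5,182)),('corner',(252,187))):
    for z in(.03,.06): print(nm,z,ray('top',[q],z).round(3)[0])
for nm,q in(('red sc',(295,172)),('toggle sc',(290.5,163)),('knuckle',(291,150))):
    for z in(.03,.06,.1,.13): print(nm,z,ray('scene',[q],z).round(3)[0])
E
python3 -c "
from h import *
a=vision.grab_frame('scene')[130:200,210:310];cv2.imwrite('pics/s7.png',cv2.resize(a,None,fx=8,fy=8,interpolation=2))"
```

```text
toggle tip 0.03 [ 0.591 -0.128  0.03 ]
toggle tip 0.06 [ 0.585 -0.13   0.06 ]
red 0.03 [ 0.57  -0.159  0.03 ]
red 0.06 [ 0.564 -0.161  0.06 ]
red low 0.03 [ 0.561 -0.161  0.03 ]
red low 0.06 [ 0.555 -0.162  0.06 ]
corner 0.03 [ 0.547 -0.188  0.03 ]
corner 0.06 [ 0.541 -0.189  0.06 ]
red sc 0.03 [ 0.59  -0.146  0.03 ]
red sc 0.06 [ 0.564 -0.171  0.06 ]
red sc 0.1 [ 0.529 -0.206  0.1  ]
red sc 0.13 [ 0.502 -0.231  0.13 ]
toggle sc 0.03 [ 0.606 -0.113  0.03 ]
toggle sc 0.06 [ 0.579 -0.14   0.06 ]
toggle sc 0.1 [ 0.543 -0.176  0.1  ]
toggle sc 0.13 [ 0.516 -0.204  0.13 ]
knuckle 0.03 [ 0.645 -0.075  0.03 ]
knuckle 0.06 [ 0.616 -0.104  0.06 ]
knuckle 0.1 [ 0.578 -0.142  0.1  ]
knuckle 0.13 [ 0.549 -0.171  0.13 ]
```

View pics/s7.png

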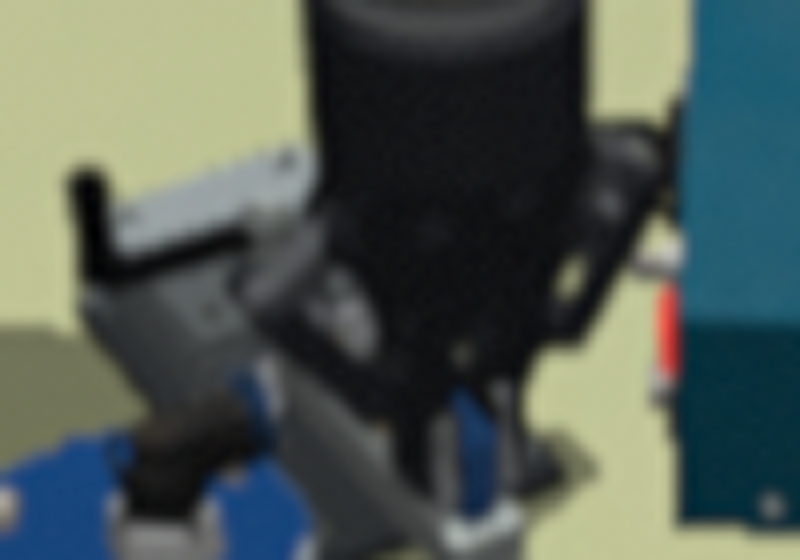

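```bash
python3 - <<'E'
from h import *
u=np.array([np.cos(np.radians(78.9)),np.sin(np.radians(78.9)),0]);v=np.array([-u[1],u[0],0])
p=np.array([.4933,-.1536,0])
print(((proj('scene',[p-.02*u+s*.012*v+[0,0,z] for s in(1,-1) for z in(.01,.028)])-[209.5,129.5])*8).round())
print('grip tail end top',((proj('scene',[p-.016*u+s*.006*v+[0,0,.061] for s in(1,-1)])-[209.5,129.5])*8).round())
M=np.array([.5097,-.0666,0])
print('lip/cheek check', ray('top',[[209.6,195],[205.8,208],[218.5,192.8],[214,214]],.024)@np.c_[u,v]-M@np.c_[u,v])
print('lip bar corners top', [ (ray('top',[[206,195.5],[210.5,196],[205.5,206],[209.5,206.5]],z)-M)@np.c_[u,v] for z in(.03,.04)])
E
```

```text
[[464. 605.]
 [463. 558.]
 [535. 575.]
 [535. 528.]]
grip tail end top [[472. 455.]
 [509. 440.]]
lip/cheek check [[-0.00484945 -0.02000601]
 [-0.00156712  0.01596073]
 [-0.026977   -0.02993865]
 [-0.02592211  0.02790333]]
lip bar corners top [array([[ 0.00339532, -0.0161603 ],
       [-0.00855494, -0.01691836],
       [-0.00064792,  0.01159429],
       [-0.01127009,  0.0110655 ]]), array([[ 0.0019    , -0.0147259 ],
       [-0.00996631, -0.01547864],
       [-0.00211484,  0.01283369],
       [-0.01266237,  0.01230861]])]
```

```bash
python3 - <<'E'
from h import *
im=vision.grab_frame('scene')
u=np.array([np.cos(np.radians(78.9)),np.sin(np.radians(78.9)),0]);v=np.array([-u[1],u[0],0])
p=np.array([.4933,-.1536,0])
a=cv2.resize(im[165:215,235:295],None,fx=12,fy=12,interpolation=2)
cv2.imwrite('pics/s8.png',a)
def T(P):return ((proj('scene',P)-[234.5,164.5])*12).round().astype(int)
b=a.copy()
for q in T([p-.02*u+s*.012*v+[0,0,z] for s in(1,-1) for z in(.01,.028)]):cv2.circle(b,tuple(map(int,q)),4,(0,0,255),1)
M=np.array([.5097,-.0666,0])
for q in T([M-.075*u+s*.046*v+[0,0,z] for s in(1,-1) for z in(.01,0)]+[M+s*.01325*v+[0,0,.01] for s in(1,-1)]):cv2.circle(b,tuple(map(int,q)),4,(0,255,0),1)
cv2.imwrite('pics/s9.png',b)
E
```

```text
(no output)
```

View pics/s9.png

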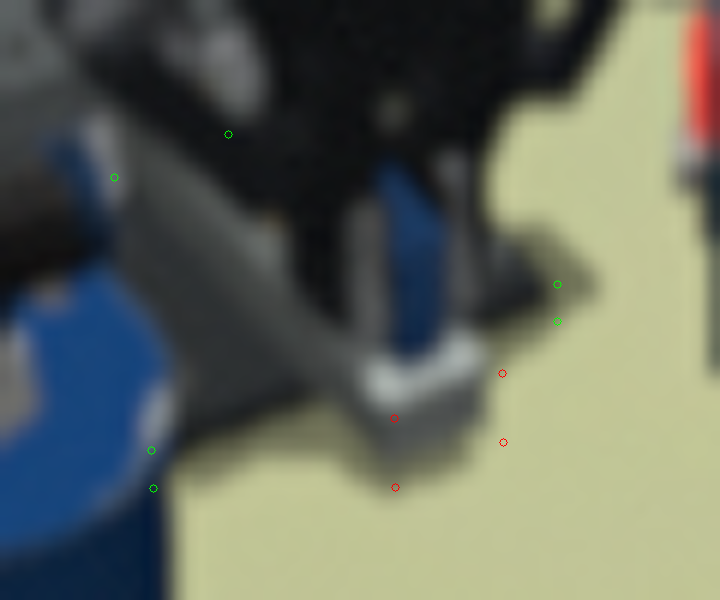

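```bash
python3 - <<'E'
from h import *
u=np.array([np.cos(np.radians(78.9)),np.sin(np.radians(78.9)),0]);v=np.array([-u[1],u[0],0])
M=np.array([.5097,-.0666,0]);B=np.c_[u,v]
def W(q,z): return ((ray('scene',(np.array(q,float))/12+[234.5,164.5],z)-M)@B*1000).round(1)
print('tail top corners',W([[372,398],[480,356]],.028),'exp y +-12')
print('tail bottom',W([[388,470],[482,425]],.010))
print('left top edge pts',W([[330,352],[280,295],[230,240],[180,190]],.028))
print('left cheek pts',W([[112,200],[112,130]],.024))
g=vision.grab_frame('scene')
a=cv2.resize(g[155:200,225:275],None,fx=14,fy=14,interpolation=2);a=cv2.convertScaleAbs(a,alpha=1.8)
cv2.imwrite('pics/s10.png',a)
E
```

```text
tail top corners [[-101.7   12.1]
 [-102.3  -11.5]] exp y +-12
tail bottom [[-103.8   10.1]
 [-102.4  -11.8]]
left top edge pts [[-86.3  12.3]
 [-67.   12.2]
 [-47.8  12.5]
 [-29.5  13.5]]
left cheek pts [[-20.9  24.3]
 [ -1.8  13.9]]
```

View pics/s10.png

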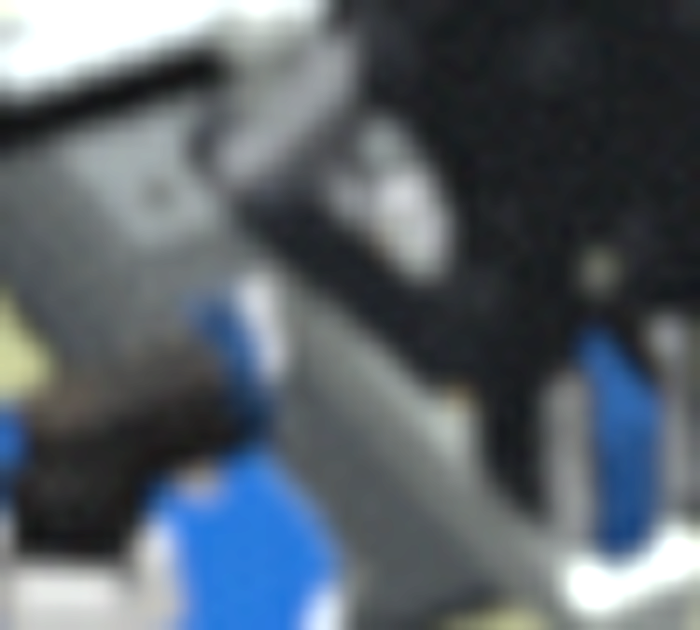

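Emit:
move_arm(moves=[-0.005,0,-0.0003,0,0,0,0,0,0,0,0,0])

```text
t: 13.3
tool_pos: [0.4932, -0.1539, 0.0324]
eef_rot: [0.772, 0.635, 0.001, -0.0]
ft_force: [1.1, 0.7, 4.2]
opening: 0.0107
```

Emit:
move_arm(moves=[0,0,0,0,0,0,0,0,0,0,0,0,0,0,0,0], gripper=-0.3)

```text
t: 13.7
tool_pos: [0.4921, -0.1548, 0.032]
eef_rot: [0.772, 0.635, -0.0, -0.0]
ft_force: [0.0, 0.3, 0.9]
opening: 0.0297
```

```bash
python3 go.py .4932 -.154 .0335 -11.1
python3 - <<'E'
from h import *
im=vision.grab_frame('scene')
a=cv2.resize(im[165:215,235:295],None,fx=12,fy=12,interpolation=2)
cv2.imwrite('pics/s11.png',a)
E
```

```text
t 13.7 pos [ 0.4921 -0.1548  0.032 ] yaxis -11.15 tilt [-1.1e-03  1.0e-04 -1.0e+00] F [0.  0.3 0.9] T [0.03 0.02 0.01] open 0.0297
shift in tool axes now [ 0.001   0.001  -0.0015] turn -0.05
```

View pics/s11.png

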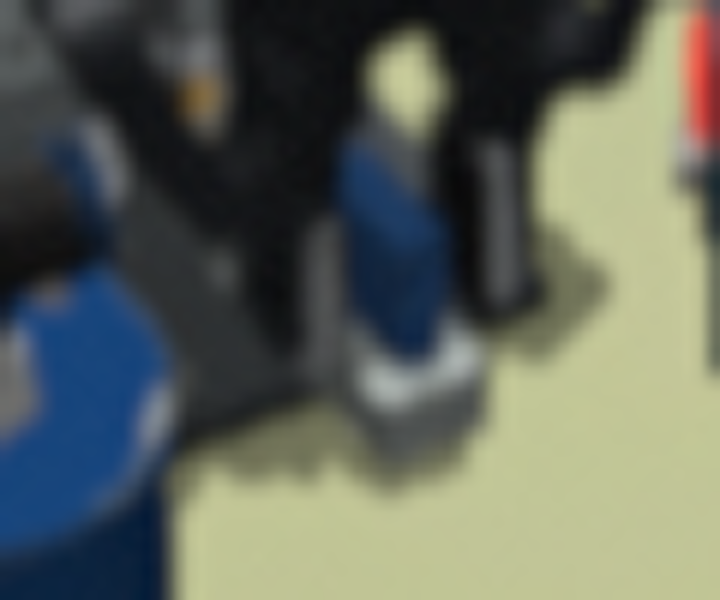

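Emit:
move_arm(moves=[0.001,0,-0.0012,0,0,0,0,0,0,0,0,0,0,0,0,0,0,0,0,0], gripper=-1, grip_force=40)

```text
t: 14.25
tool_pos: [0.4932, -0.154, 0.0337]
eef_rot: [0.773, 0.635, 0.0, 0.0]
ft_force: [1.4, 1.8, 0.9]
opening: 0.0111
```

```bash
python3 go.py .4932 -.154 .0335 -11.1
```

```text
t 14.25 pos [ 0.4932 -0.154   0.0337] yaxis -11.16 tilt [ 1.e-03 -2.e-04 -1.e+00] F [1.4 1.8 0.9] T [ 0.03 -0.26 -0.11] open 0.0111
shift in tool axes now [0.     0.     0.0002] turn -0.06
```

Emit:
move_arm(moves=[0.003,0,0,0,0.003,0,0,0,0,0,0,0,0,0,0,0])

```text
t: 14.65
tool_pos: [0.4932, -0.153, 0.0341]
eef_rot: [0.774, 0.634, -0.002, 0.003]
ft_force: [-1.5, -6.7, 2.5]
opening: 0.0117
```

```bash
python3 go.py .4932 -.154 .0335 -11.1
```

```text
t 14.65 pos [ 0.4932 -0.153   0.0341] yaxis -11.36 tilt [ 8.0e-04 -6.8e-03 -1.0e+00] F [-1.5 -6.7  2.5] T [-1.55  0.28 -0.03] open 0.0117
shift in tool axes now [-0.0009  0.0002  0.0006] turn -0.26
```

Emit:
move_arm(moves=[-0.006,0,0,0,0,0.002,-0.0005,0,0,0,0,0,0.004,0,0,0,0.003,0,0,0,0,0,0,0,0,0,0,0])

```text
t: 15.35
tool_pos: [0.4938, -0.1526, 0.0342]
eef_rot: [0.773, 0.634, -0.003, 0.002]
ft_force: [-4.4, -8.8, 0.9]
opening: 0.0117
```

```bash
cat > g.py <<'E'
from h import *
u=np.array([np.cos(np.radians(78.9)),np.sin(np.radians(78.9)),0]);v=np.array([-u[1],u[0],0]);M=np.array([.5097,-.0666,0])
s=read_state();p=np.array(s['tool_pos']);f=np.array(s['ft_force'])
print('t %.2f TCP guide x %.1f y %.1f z %.1f mm; F axial %.1f lat %.1f z %.1f'%(s['t'],(p-M)@u*1e3,(p-M)@v*1e3,p[2]*1e3,f@u,f@v,f[2]),'T u,v,z',np.round([np.dot(s['ft_torque'],u),np.dot(s['ft_torque'],v),s['ft_torque'][2]],2),s['opening'])
E
python3 g.py
```

```text
t 15.35 TCP guide x -87.4 y -1.0 z 34.2 mm; F axial -9.4 lat 2.6 z 0.9 T u,v,z [0.56 1.94 0.23] 0.011657054383650101
```

Emit:
move_arm(moves=[-0.007,0,0,0,0,-0.003,0,0,0,0,0,0,0.004,0,0,0,0.003,0,0,0,0,0,0,0,0,0,0,0])

```text
t: 16.05
tool_pos: [0.4932, -0.1519, 0.0346]
eef_rot: [0.774, 0.634, -0.001, 0.004]
ft_force: [-0.2, -7.4, 0.1]
opening: 0.0113
```

```bash
python3 g.py
```

```text
t 16.05 TCP guide x -86.9 y -0.3 z 34.6 mm; F axial -7.3 lat -1.3 z 0.1 T u,v,z [-0.31  1.7  -0.12] 0.011258227791733744
```

Emit:
move_arm(moves=[-0.008,0.0012,0,0,0,0,-0.001,0,0,0,0,0])

```text
t: 16.35
tool_pos: [0.4928, -0.1551, 0.035]
eef_rot: [0.772, 0.635, -0.0, 0.0]
ft_force: [0.9, -2.0, -2.3]
opening: 0.0114
```

```bash
python3 g.py
```

```text
t 16.35 TCP guide x -90.1 y -0.4 z 35.0 mm; F axial -1.7 lat -1.3 z -2.3 T u,v,z [-0.26  0.3  -0.11] 0.011423135809596323
```

Emit:
move_arm(moves=[0.003,0,0,0,0.003,0,0,0,0,0,0,0])

```text
t: 16.65
tool_pos: [0.4934, -0.1522, 0.0353]
eef_rot: [0.773, 0.634, -0.001, 0.002]
ft_force: [0.3, -5.9, -1.9]
opening: 0.011
```

```bash
python3 g.py
```

```text
t 16.65 TCP guide x -87.1 y -0.5 z 35.3 mm; F axial -5.8 lat -1.4 z -1.9 T u,v,z [-0.31  1.47 -0.05] 0.011002442693868112
```

Emit:
move_arm(moves=[-0.004,0,0.001,0,0,0,0,0,0,0,0,0,0,0,0,0,0,0,0,0], gripper=-0.2)

```text
t: 17.15
tool_pos: [0.4931, -0.1524, 0.034]
eef_rot: [0.772, 0.635, 0.0, -0.0]
ft_force: [0.2, 0.7, -0.6]
opening: 0.0342
```

Emit:
move_arm(moves=[0,0,-0.02,0,0,0,-0.04,0,-0.02,0,-0.04,0,-0.02,0.02,-0.04,0,-0.03,0.03,-0.02,0,0,0,0,0])

```text
t: 17.75
tool_pos: [0.5322, -0.2382, 0.1985]
eef_rot: [0.774, 0.633, 0.001, 0.007]
ft_force: [-0.1, -0.5, 0.2]
opening: 0.0341
```

```bash
python3 g.py; python3 - <<'E'
from h import *
for n in('scene','top'):cv2.imwrite(f'pics/{n}12.png',vision.grab_frame(n))
a=cv2.imread('pics/scene12.png')[140:215,215:295];cv2.imwrite('pics/s12.png',cv2.resize(a,None,fx=10,fy=8,interpolation=2) if 0 else cv2.resize(a,None,fx=8,fy=8,interpolation=2))
a=cv2.imread('pics/top12.png')[160:240,160:270];cv2.imwrite('pics/t12.png',cv2.resize(a,None,fx=7,fy=7,interpolation=2))
E
```

```text
t 17.75 TCP guide x -164.0 y -55.2 z 198.5 mm; F axial -0.5 lat 0.0 z 0.2 T u,v,z [ 0.02 -0.03 -0.11] 0.034114904151668686
```

View pics/s12.png

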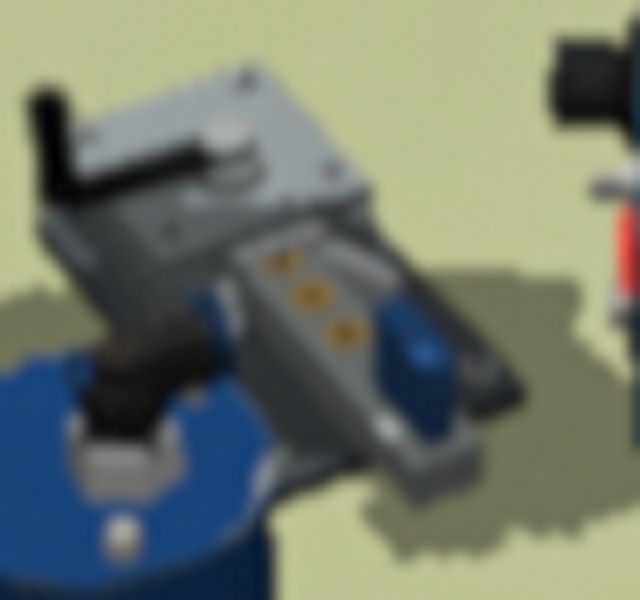

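View pics/t12.png

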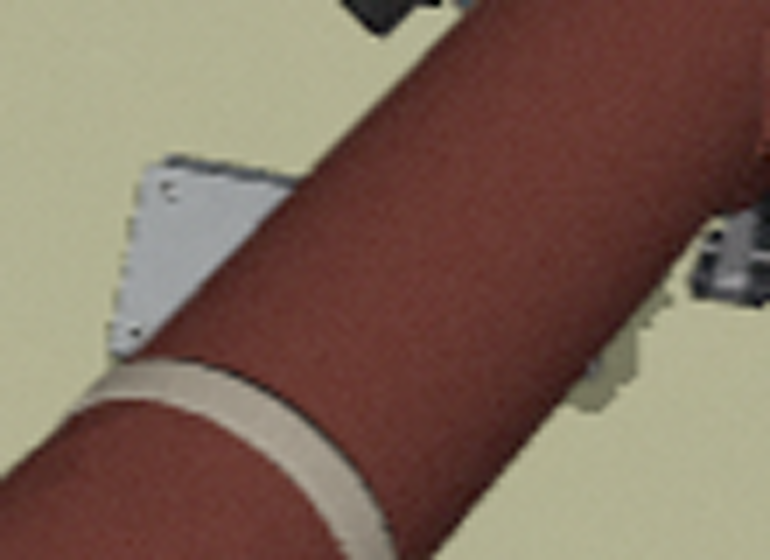

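```bash
python3 - <<'E'
from m import *
u=np.array([np.cos(np.radians(78.9)),np.sin(np.radians(78.9)),0]);v=np.array([-u[1],u[0],0]);M=np.array([.5097,-.0666,0]);B=np.c_[u,v]
im,u0,v0=up('scene','pics/scene12.png',(230,160,285,210));hsv=cv2.cvtColor(im,cv2.COLOR_BGR2HSV)
m=((hsv[...,0]<26)&(hsv[...,1]>90)).astype(np.uint8)
k,_,st,ce=cv2.connectedComponentsWithStats(m)
for i in range(1,k):
    if 100<st[i,4]<3000:
        q=(ce[i]+.5)/S-.5+[u0,v0];print(q.round(2),st[i,4],((ray('scene',q,.028)[0]-M)@B*1e3).round(1))
def W(q,z): return ((ray('scene',(np.array(q,float))/8+[214.5,139.5],z)-M)@B*1000).round(1)
print('tail top',W([[405,462],[480,432]],.028),'left edge',W([[300,345],[235,262]],.028),'left bottom',W([[410,500]],.01))
print('cheek L inner tip',W([[228,335],[228,290]],.024),'R cheek',W([[400,275],[335,240]],.024))
print('block front top edge',W([[370,190],[195,300]],.04),'lip front',W([[320,228],[237,255]],.03))
print('screw in slide x: ', )
E
```

```text
[250.26 172.46] 144 [-4.7 -2.4]
[253.62 176.5 ] 431 [-22.3  -1.8]
[257.86 181.33] 407 [-43.   -1.6]
tail top [[-100.    12.1]
 [-100.3  -12.7]] left edge [[-39.9  12.5]
 [  4.   10.4]] left bottom [[-97.6   9.4]]
cheek L inner tip [[-20.6  26.3]
 [ -2.2  16.4]] R cheek [[-23.2 -31.3]
 [  1.8 -22.9]]
block front top edge [[ -0.3 -34.5]
 [-18.6  35.2]] lip front [[  2.6 -18.4]
 [  4.4   9.4]]
screw in slide x:
```

```bash
python3 - <<'E'
from h import *
print(ray('scene',[[294.8,195.2]],0))
b=ray('scene',[[294.8,195.2]],0)[0]
for z in(.06,.08,.1,.12):print(z,proj('scene',[b+[0,0,z]]))
E
```

```text
[[ 5.55101052e-01 -1.81680449e-01  1.11022302e-16]]
0.06 [[295.50988076 175.74309453]]
0.08 [[295.75964987 168.89724928]]
0.1 [[296.01645268 161.85861921]]
0.12 [[296.28059057 154.61894454]]
```

Emit:
move_arm(moves=[0.01,-0.02,0,0,0.01,-0.02,0.02,0,0.01,-0.01,0.03,0,0.004,-0.004,0.03,0,0,0,0.02,0,0,0,0,0], gripper=-1)

```text
t: 18.45
tool_pos: [0.4787, -0.1844, 0.0907]
eef_rot: [0.772, 0.636, -0.002, -0.005]
ft_force: [-0.6, 0.9, 0.8]
opening: -0.0002
```

```bash
python3 g.py;python3 go.py .4842 -.194 .02 -11.1
```

```text
t 18.45 TCP guide x -121.5 y 7.8 z 90.7 mm; F axial 0.8 lat 0.7 z 0.8 T u,v,z [ 0.  0. -0.] -0.0002107736442577369
t 18.45 pos [ 0.4787 -0.1844  0.0907] yaxis -11.04 tilt [-0.0092  0.0045 -0.9999] F [-0.6  0.9  0.8] T [-0.  0. -0.] open -0.0002
shift in tool axes now [-0.0086  0.0079  0.0706] turn 0.06
```

Emit:
move_arm(moves=[-0.009,0.008,0,0,0,0,0.02,0,0,0,0.025,0,0,0,0.02,0,0,0,0.006,0,0,0,0,0,0,0,0,0])

```text
t: 19.15
tool_pos: [0.4893, -0.1987, 0.0242]
eef_rot: [0.773, 0.635, 0.001, 0.001]
ft_force: [0.5, 0.4, 0.1]
opening: 0.0
```

```bash
python3 g.py
```

```text
t 19.15 TCP guide x -133.6 y -5.4 z 24.2 mm; F axial 0.5 lat -0.4 z 0.1 T u,v,z [ 0.01  0.02 -0.02] 2.171145566368077e-05
```

Emit:
move_arm(moves=[0,-0.0045,0.006,0,0.006,0,0,0,0.006,0,0,0,0.004,0,0,0,0,0,0,0,0,0,0,0])

```text
t: 19.75
tool_pos: [0.4872, -0.181, 0.0171]
eef_rot: [0.772, 0.635, 0.0, -0.0]
ft_force: [-0.4, 0.2, 0.5]
opening: 0.0002
```

```bash
python3 g.py
```

```text
t 19.75 TCP guide x -116.6 y 0.1 z 17.1 mm; F axial 0.1 lat 0.4 z 0.5 T u,v,z [ 0.   -0.02  0.02] 0.00022789174123580188
```

Emit:
move_arm(moves=[0.003,0,0,0,0.003,0,0,0,0,0,0,0,0,0,0,0])

```text
t: 20.15
tool_pos: [0.4878, -0.1804, 0.0174]
eef_rot: [0.774, 0.633, -0.002, 0.003]
ft_force: [-2.3, -6.7, -1.2]
opening: 0.0002
```

```bash
python3 g.py
```

```text
t 20.15 TCP guide x -115.9 y -0.4 z 17.4 mm; F axial -7.0 lat 1.0 z -1.2 T u,v,z [0.04 1.67 0.02] 0.00015430138180266893
```

```bash
python3 - <<'E'
from h import *
for n in('scene','top'):cv2.imwrite(f'pics/{n}13.png',vision.grab_frame(n))
a=cv2.imread('pics/scene13.png')[140:215,215:295];cv2.imwrite('pics/s13.png',cv2.convertScaleAbs(cv2.resize(a,None,fx=8,fy=8,interpolation=2),alpha=1.5))
a=cv2.imread('pics/top13.png')[160:240,160:270];cv2.imwrite('pics/t13.png',cv2.resize(a,None,fx=7,fy=7,interpolation=2))
E
```

```text
(no output)
```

View pics/s13.png

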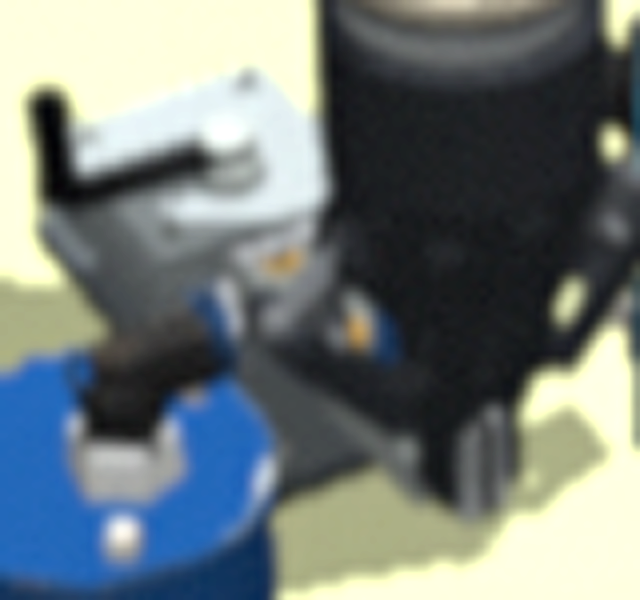

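View pics/t13.png

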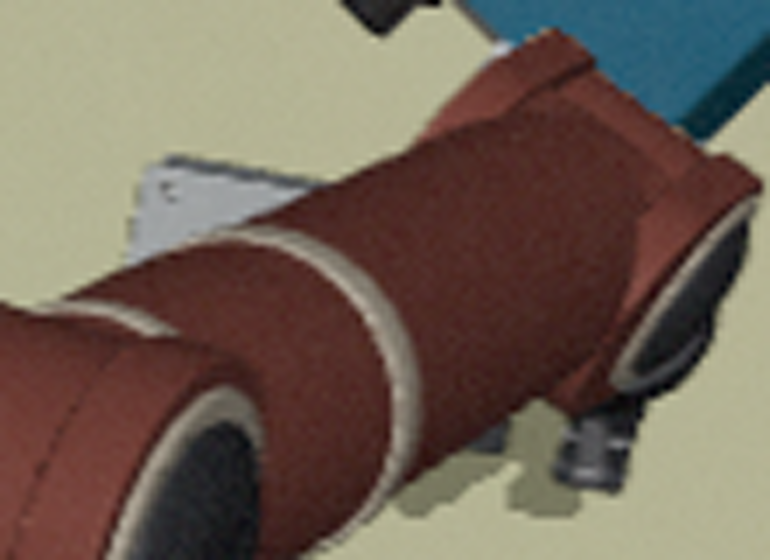

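```bash
python3 - <<'E'
from m import *
u=np.array([np.cos(np.radians(78.9)),np.sin(np.radians(78.9)),0]);v=np.array([-u[1],u[0],0]);M=np.array([.5097,-.0666,0]);B=np.c_[u,v]
for n,box in(('top',(200,188,222,218)),('scene',(240,163,268,185))):
    im,u0,v0=up(n,f'pics/{n}0.png',box);g=cv2.cvtColor(im,cv2.COLOR_BGR2GRAY)
    for th in (150,175,190):
        m=(g>th).astype(np.uint8);k,_,st,ce=cv2.connectedComponentsWithStats(m)
        for i in range(1,k):
            if st[i,4]>100:
                ys,xs=np.where(_==i) if False else np.where(cv2.connectedComponents(m)[1]==i)
                P=pts(np.c_[xs,ys],u0,v0);W=(ray(n,P,.024)-M)@B*1e3
                print(n,th,st[i,4],'mean',W.mean(0).round(1),'x',W[:,0].min().round(1),W[:,0].max().round(1),'y',W[:,1].min().round(1),W[:,1].max().round(1), 'y@xmin',W[W[:,0]<W[:,0].min()+3][:,1].mean().round(1),'y@xmax',W[W[:,0]>W[:,0].max()-3][:,1].mean().round(1))
    cv2.imwrite(f'pics/c_{n}.png',cv2.resize(im,None,fx=3,fy=3))
E
```

```text
top 150 2766 mean [12.3 -5.2] x 4.8 25.1 y -36.0 25.7 y@xmin -1.5 y@xmax -29.9
top 150 133 mean [  8.  -35.7] x 5.3 11.1 y -38.4 -32.5 y@xmin -35.7 y@xmax -35.8
top 150 2134 mean [ -8.  -11.4] x -26.9 1.1 y -31.8 12.3 y@xmin -27.9 y@xmax -4.3
top 150 953 mean [-12.9  22.7] x -26.3 0.7 y 14.7 30.2 y@xmin 26.9 y@xmax 17.9
top 175 688 mean [-13.  -23.2] x -26.0 -0.9 y -30.7 -14.9 y@xmin -27.7 y@xmax -19.2
top 175 716 mean [-12.9  22.7] x -25.4 -0.6 y 15.5 29.4 y@xmin 26.9 y@xmax 18.0
top 190 476 mean [-13.7 -23.7] x -25.1 -1.8 y -29.3 -18.1 y@xmin -27.3 y@xmax -19.8
top 190 541 mean [-13.   22.8] x -24.6 -1.5 y 16.0 28.8 y@xmin 26.9 y@xmax 18.3
scene 150 1654 mean [  0.8 -46.6] x -23.7 19.0 y -60.0 -38.4 y@xmin -39.4 y@xmax -48.4
scene 150 194 mean [30.   3.6] x 27.0 35.2 y -4.1 8.6 y@xmin 2.6 y@xmax 5.4
scene 150 1586 mean [ -2.  -17.1] x -25.0 13.6 y -31.3 5.2 y@xmin -27.1 y@xmax -8.5
scene 150 152 mean [-4.2 17.5] x -10.6 1.1 y 14.9 19.9 y@xmin 18.8 y@xmax 16.5
scene 175 1286 mean [  1.8 -48.2] x -19.9 17.7 y -60.0 -40.5 y@xmin -41.8 y@xmax -50.5
scene 175 452 mean [-10.9 -23.8] x -22.6 -0.2 y -29.6 -18.2 y@xmin -27.5 y@xmax -20.7
scene 190 101 mean [ -7.5 -22.4] x -14.5 -2.3 y -25.4 -19.6 y@xmin -24.5 y@xmax -20.9
```

View pics/c_top.png

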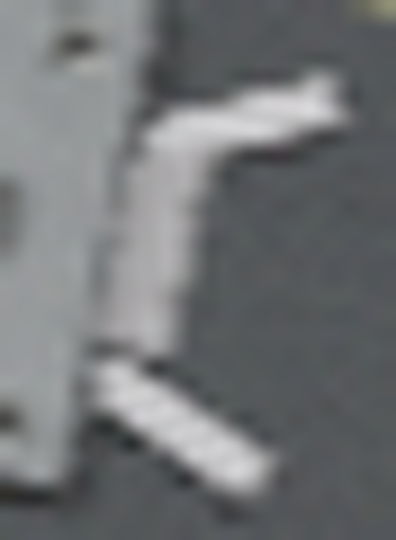

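View pics/c_scene.png

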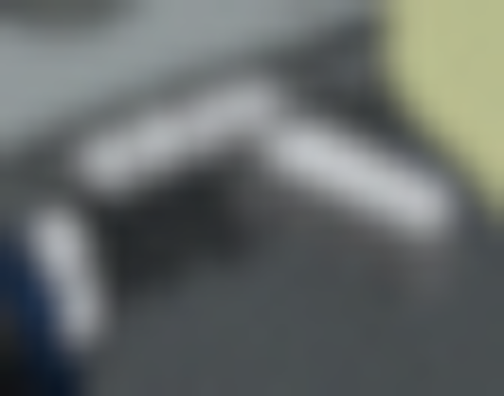

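Emit:
move_arm(moves=[-0.008,0,-0.005,0,0,0,-0.03,0,0,0,-0.04,0,0.03,0,-0.005,0,0.04,0,0,0,0.028,0,0,0,0,0,0.01,0,0,0,0,0])

```text
t: 21.05
tool_pos: [0.5048, -0.0858, 0.0862]
eef_rot: [0.772, 0.636, -0.001, -0.001]
ft_force: [0.7, 0.3, -1.3]
opening: -0.0002
```

```bash
python3 g.py; python3 -c "
from h import *
cv2.imwrite('pics/scene14.png',vision.grab_frame('scene'))
a=cv2.imread('pics/scene14.png')[140:215,215:295];cv2.imwrite('pics/s14.png',cv2.convertScaleAbs(cv2.resize(a,None,fx=8,fy=8,interpolation=2),alpha=1.5))"
```

```text
t 21.05 TCP guide x -19.8 y 1.1 z 86.2 mm; F axial 0.4 lat -0.6 z -1.3 T u,v,z [ 0.03  0.01 -0.03] -0.0001792456849206604
```

View pics/s14.png

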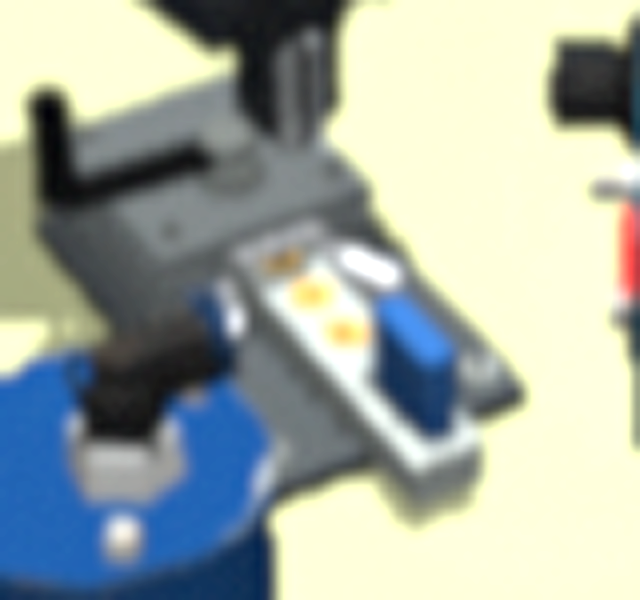

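Emit:
move_arm(moves=[-0.006,0.0015,0.02,0,0,0,0.02,0,0,0,0.01,0,0,0,0.003,0,0,0,0,0])

```text
t: 21.6
tool_pos: [0.5057, -0.094, 0.034]
eef_rot: [0.773, 0.635, -0.0, -0.0]
ft_force: [0.9, 0.0, 1.4]
opening: -0.0003
```

Emit:
move_arm(moves=[0,0,0.0015,0,0,0,0,0])

```text
t: 21.8
tool_pos: [0.5063, -0.0935, 0.0331]
eef_rot: [0.773, 0.635, 0.0, 0.0]
ft_force: [0.2, 0.1, 0.3]
opening: 0.0001
```

Emit:
move_arm(moves=[0,0,0.0015,0,0,0,0,0])

```text
t: 22.0
tool_pos: [0.506, -0.0933, 0.0312]
eef_rot: [0.772, 0.635, 0.0, 0.0]
ft_force: [1.1, -0.5, -0.4]
opening: -0.0005
```

Emit:
move_arm(moves=[0,0,0.0015,0,0,0,0,0])

```text
t: 22.2
tool_pos: [0.5058, -0.0933, 0.0294]
eef_rot: [0.772, 0.635, -0.0, -0.0]
ft_force: [0.1, 0.4, 0.3]
opening: 0.0
```

```bash
python3 g.py
```

```text
t 22.20 TCP guide x -27.0 y -1.3 z 29.4 mm; F axial 0.4 lat -0.0 z 0.3 T u,v,z [-0.01  0.02  0.  ] 3.408446356236439e-05
```

Emit:
move_arm(moves=[0,0,0.001,0,0,0,0,0])

```text
t: 22.4
tool_pos: [0.5059, -0.0934, 0.0287]
eef_rot: [0.773, 0.635, 0.0, 0.0]
ft_force: [-0.9, -0.2, 3.2]
opening: 0.0002
```

Emit:
move_arm(moves=[0,0,0.001,0,0,0,0,0])

```text
t: 22.6
tool_pos: [0.506, -0.0933, 0.0285]
eef_rot: [0.773, 0.635, 0.0, -0.0]
ft_force: [-1.5, 1.6, 8.5]
opening: -0.0004
```

Emit:
move_arm(moves=[0,0,0.001,0,0,0,0,0])

```text
t: 22.8
tool_pos: [0.5059, -0.0932, 0.0281]
eef_rot: [0.773, 0.635, 0.001, -0.0]
ft_force: [-2.4, 1.9, 13.7]
opening: 0.0002
```

```bash
python3 g.py
```

```text
t 22.80 TCP guide x -26.8 y -1.4 z 28.1 mm; F axial 1.4 lat 2.7 z 13.7 T u,v,z [ 0.67 -0.15  0.01] 0.0001749410099573721
```

Emit:
move_arm(moves=[0,0,-0.02,0,0,-0.001,-0.04,0,-0.025,0,-0.005,0,-0.035,0,0,0,0,0,0,0,0,0,0.02,0,0,0,0,0], gripper=-0.2)

```text
t: 23.5
tool_pos: [0.4916, -0.1513, 0.0698]
eef_rot: [0.773, 0.635, -0.001, -0.002]
ft_force: [-0.3, 0.2, 0.9]
opening: 0.0342
```

```bash
python3 g.py; python3 - <<'E'
from m import *
cv2.imwrite('pics/scene15.png',vision.grab_frame('scene'))
u=np.array([np.cos(np.radians(78.9)),np.sin(np.radians(78.9)),0]);v=np.array([-u[1],u[0],0]);M=np.array([.5097,-.0666,0]);B=np.c_[u,v]
im,u0,v0=up('scene','pics/scene14.png',(230,160,285,210));hsv=cv2.cvtColor(im,cv2.COLOR_BGR2HSV)
m=((hsv[...,0]>95)&(hsv[...,0]<125)&(hsv[...,1]>110)&(hsv[...,2]>110)).astype(np.uint8)
m[:, :180]=0
c=max(cv2.findContours(m,0,1)[0],key=cv2.contourArea);r=cv2.minAreaRect(c)
b=pts(cv2.boxPoints(r),u0,v0);print(((ray('scene',b,.061)-M)@B*1e3).round(1),cv2.contourArea(c)/36)
m=((hsv[...,0]<26)&(hsv[...,1]>80)).astype(np.uint8)
k,_,st,ce=cv2.connectedComponentsWithStats(m)
for i in range(1,k):
    if 100<st[i,4]<3000: print(st[i,4],((ray('scene',(ce[i]+.5)/S-.5+[u0,v0],.028)[0]-M)@B*1e3).round(1))
E
```

```text
t 23.50 TCP guide x -86.6 y 1.4 z 69.8 mm; F axial 0.1 lat 0.3 z 0.9 T u,v,z [ 0.04 -0.02  0.06] 0.034198988944190684
[[ -71.5    5.8]
 [ -65.6   -6.6]
 [ -99.1   -6.9]
 [-104.6    5.3]] 44.583333333333336
172 [-4.3 -2.5]
531 [-21.6  -1.9]
493 [-42.4  -1.9]
```

Emit:
move_arm(moves=[0,0.002,0.015,0,0,0,0.015,0,0,0,0.007,0,0,0,0,0,0,0,0,0])

```text
t: 24.05
tool_pos: [0.4955, -0.1524, 0.035]
eef_rot: [0.772, 0.635, 0.0, 0.0]
ft_force: [-0.5, -0.0, 0.2]
opening: 0.0342
```

Emit:
move_arm(moves=[0,0,0,0,0,0,0,0,0,0,0,0,0,0,0,0], gripper=-1, grip_force=60)

```text
t: 24.45
tool_pos: [0.4949, -0.1525, 0.0353]
eef_rot: [0.772, 0.636, -0.0, -0.0]
ft_force: [-2.0, 0.5, 6.2]
opening: 0.0107
```

```bash
python3 g.py
```

```text
t 24.45 TCP guide x -87.2 y -2.1 z 35.3 mm; F axial 0.1 lat 2.1 z 6.2 T u,v,z [0.48 0.01 0.36] 0.010661197521527206
```

Emit:
move_arm(moves=[-0.008,0,0,0,0,0,0,0,0,0,0,0])

```text
t: 24.75
tool_pos: [0.4943, -0.1586, 0.0351]
eef_rot: [0.772, 0.635, 0.001, -0.001]
ft_force: [-0.5, 2.8, 5.8]
opening: 0.0112
```

```bash
python3 g.py
```

```text
t 24.75 TCP guide x -93.2 y -2.6 z 35.1 mm; F axial 2.6 lat 1.0 z 5.8 T u,v,z [ 0.21 -1.01  0.07] 0.011179182153410874
```

Emit:
move_arm(moves=[0,-0.002,-0.0014,0,0,0,0,0,0.005,0,0,0,0.005,0,0,0,0.003,0,0,0,0,0,0,0])

```text
t: 25.35
tool_pos: [0.494, -0.152, 0.0363]
eef_rot: [0.774, 0.634, -0.002, 0.003]
ft_force: [-2.0, -7.3, -1.6]
opening: 0.011
```

```bash
python3 g.py
```

```text
t 25.35 TCP guide x -86.8 y -1.1 z 36.3 mm; F axial -7.5 lat 0.5 z -1.6 T u,v,z [-0.01  1.83  0.01] 0.011016961757969684
```

Emit:
move_arm(moves=[0.003,0,0,0,0.002,0,0,0,0,0,0,0])

```text
t: 25.65
tool_pos: [0.494, -0.1515, 0.0368]
eef_rot: [0.775, 0.633, -0.004, 0.006]
ft_force: [-4.0, -13.7, 1.5]
opening: 0.0109
```

```bash
python3 g.py
```

```text
t 25.65 TCP guide x -86.4 y -1.0 z 36.8 mm; F axial -14.2 lat 1.3 z 1.5 T u,v,z [0.31 3.2  0.05] 0.010899364064429021
```

Emit:
move_arm(moves=[-0.009,0,0,0,-0.008,0,0.0008,0,0,0,0,0,0,0,0,0])

```text
t: 26.05
tool_pos: [0.4927, -0.1581, 0.0353]
eef_rot: [0.772, 0.635, 0.001, 0.0]
ft_force: [1.7, 1.3, 0.7]
opening: 0.0109
```

```bash
python3 g.py
```

```text
t 26.05 TCP guide x -93.0 y -0.9 z 35.3 mm; F axial 1.6 lat -1.4 z 0.7 T u,v,z [-0.24 -0.31 -0.03] 0.010904038930831724
```

Emit:
move_arm(moves=[0,0.003,0,0,0,0.003,0,0,0,0,0,0])

```text
t: 26.35
tool_pos: [0.4934, -0.1584, 0.0352]
eef_rot: [0.772, 0.636, -0.002, -0.005]
ft_force: [-6.2, 1.7, 10.4]
opening: 0.0113
```

```bash
python3 g.py;python3 go.py .5 -.1 .03 -11.1 | head -1
```

```text
t 26.35 TCP guide x -93.3 y -1.7 z 35.2 mm; F axial 0.5 lat 6.4 z 10.4 T u,v,z [ 1.54 -0.43  0.18] 0.011266812308086205
t 26.35 pos [ 0.4934 -0.1584  0.0352] yaxis -11.08 tilt [-0.0096  0.0043 -0.9999] F [-6.2  1.7 10.4] T [0.72 1.43 0.18] open 0.0113
```

Emit:
move_arm(moves=[0,-0.004,0,0,0,-0.004,0,0,0,-0.004,0,0,0,0,0,0])

```text
t: 26.75
tool_pos: [0.4893, -0.1593, 0.0357]
eef_rot: [0.774, 0.634, 0.002, 0.004]
ft_force: [5.5, -0.2, -1.1]
opening: 0.0111
```

```bash
python3 g.py;python3 go.py .5 -.1 .03 -11.1 | head -1
```

```text
t 26.75 TCP guide x -94.9 y 2.2 z 35.7 mm; F axial 0.9 lat -5.4 z -1.1 T u,v,z [-1.16 -0.01 -0.48] 0.011076624023930066
t 26.75 pos [ 0.4893 -0.1593  0.0357] yaxis -11.34 tilt [ 0.0075 -0.0035 -1.    ] F [ 5.5 -0.2 -1.1] T [-0.22 -1.14 -0.48] open 0.0111
```

Emit:
move_arm(moves=[0,0.004,-0.0005,0,0.004,0,0,0,0.004,0,0,0,0.003,0,0,0,0,0.001,0,0,0,0,0,0])

```text
t: 27.35
tool_pos: [0.4934, -0.1527, 0.0361]
eef_rot: [0.774, 0.634, -0.001, 0.003]
ft_force: [1.4, -7.7, -0.2]
opening: 0.011
```

```bash
python3 g.py;python3 go.py .5 -.1 .03 -11.1 | head -1
```

```text
t 27.35 TCP guide x -87.6 y -0.5 z 36.1 mm; F axial -7.3 lat -2.9 z -0.2 T u,v,z [-0.58  1.53 -0.22] 0.010954477573610599
t 27.35 pos [ 0.4934 -0.1527  0.0361] yaxis -11.38 tilt [ 0.0024 -0.0071 -1.    ] F [ 1.4 -7.7 -0.2] T [-1.61 -0.27 -0.22] open 0.011
```

Emit:
move_arm(moves=[-0.012,0,-0.0005,0,0,0.003,0,0,0,0,0,0,0,0,0,0])

```text
t: 27.75
tool_pos: [0.4927, -0.1591, 0.0356]
eef_rot: [0.772, 0.636, -0.0, -0.002]
ft_force: [-0.4, -0.7, -1.9]
opening: 0.0107
```

```bash
python3 g.py
```

```text
t 27.75 TCP guide x -94.1 y -1.1 z 35.6 mm; F axial -0.7 lat 0.3 z -1.9 T u,v,z [-0.01  0.06  0.05] 0.010742387491486862
```

Emit:
move_arm(moves=[0.004,0,0,0,0.004,0,0,0,0.003,0,0,0,0,0,0,0])

```text
t: 28.15
tool_pos: [0.4944, -0.1524, 0.0362]
eef_rot: [0.773, 0.635, -0.002, 0.001]
ft_force: [-2.8, -5.3, -2.1]
opening: 0.0111
```

```bash
python3 g.py;python3 go.py .5 -.1 .03 -11.1 | head -1
```

```text
t 28.15 TCP guide x -87.2 y -1.5 z 36.2 mm; F axial -5.8 lat 1.7 z -2.1 T u,v,z [0.31 1.58 0.12] 0.011118247866667283
t 28.15 pos [ 0.4944 -0.1524  0.0362] yaxis -11.22 tilt [-0.0015 -0.0047 -1.    ] F [-2.8 -5.3 -2.1] T [-1.49  0.61  0.12] open 0.0111
```

```bash
python3 - <<'E'
from h import *
a=cv2.imread('pics/scene14.png')[158:188,232:272];b=cv2.imread('pics/scene0.png')[158:188,232:272]
f=lambda x:cv2.convertScaleAbs(cv2.resize(x,None,fx=18,fy=18,interpolation=cv2.INTER_LANCZOS4),alpha=1.2)
cv2.imwrite('pics/z1.png',f(a)[:,:720]);
c=cv2.imread('pics/scene0.png')[222:262,345:380];cv2.imwrite('pics/z2.png',f(c)[:600])
u=np.array([np.cos(np.radians(78.9)),np.sin(np.radians(78.9)),0]);v=np.array([-u[1],u[0],0]);M=np.array([.5097,-.0666,0])-.0014*v*0
def px(x,y,z):return ((proj('scene',[M+x*u/1e3+(y-1.4)*v/1e3+[0,0,z/1e3]])[0]-[231.5,157.5])*18).round()
for n,p in {'mouth top L':(0,13.25,30),'mouth top R':(0,-13.25,30),'mouth bot L':(0,13.25,10),'block top L':(0,36.5,40),'block top R':(0,-36.5,40)}.items():print(n,px(*p))
E
```

```text
mouth top L [227. 274.]
mouth top R [400. 209.]
mouth bot L [234. 388.]
block top L [ 67. 274.]
block top R [547.  94.]
```

View pics/z1.png

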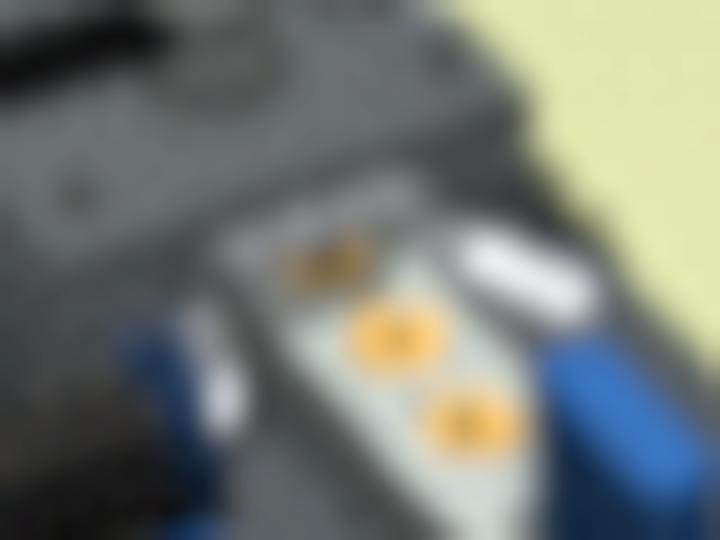

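View pics/z2.png

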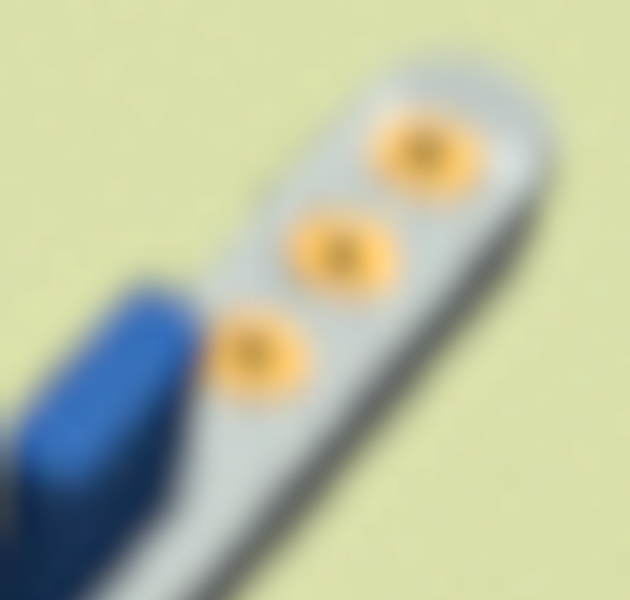

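Emit:
move_arm(moves=[0,0,0.0006,1.5,0,-0.002,0,0,0,-0.002,0,-1.5,0.002,0,0,-1.5,0,0.001,0,0,0,0,0,1.5,0,0,0,0])

```text
t: 28.85
tool_pos: [0.494, -0.1516, 0.0363]
eef_rot: [0.774, 0.634, -0.001, 0.004]
ft_force: [-2.1, -8.3, 0.1]
opening: 0.011
```

```bash
python3 g.py;python3 go.py .5 -.1 .03 -11.1 | head -1
```

```text
t 28.85 TCP guide x -86.4 y -0.9 z 36.3 mm; F axial -8.5 lat 0.5 z 0.1 T u,v,z [-0.16  1.72  0.07] 0.010962814636800596
t 28.85 pos [ 0.494  -0.1516  0.0363] yaxis -11.36 tilt [ 0.0034 -0.0074 -1.    ] F [-2.1 -8.3  0.1] T [-1.72  0.17  0.07] open 0.011
```

Emit:
move_arm(moves=[-0.008,0,0.0005,0,0,0,0,0,0,0,0,0], gripper=-0.2)

```text
t: 29.15
tool_pos: [0.4918, -0.1537, 0.035]
eef_rot: [0.772, 0.635, 0.0, -0.001]
ft_force: [-0.4, -0.2, 0.3]
opening: 0.0343
```

Emit:
move_arm(moves=[0,0,-0.03,0,0,0,-0.045,0,0.03,-0.012,-0.005,0,0.045,-0.018,0,0,0.045,-0.018,0,0,0.025,-0.007,0,0,0,0,0,0,0,0,0,0], gripper=-1)

```text
t: 29.95
tool_pos: [0.4658, -0.0006, 0.1151]
eef_rot: [0.772, 0.636, 0.0, -0.0]
ft_force: [0.4, -1.3, -0.2]
opening: -0.0002
```

```bash
python3 g.py; python3 -c "
from h import *
cv2.imwrite('pics/scene16.png',vision.grab_frame('scene'))
a=cv2.imread('pics/scene16.png')[120:215,200:300];cv2.imwrite('pics/s16.png',cv2.resize(a,None,fx=6,fy=6,interpolation=2))"
```

```text
t 29.95 TCP guide x 56.3 y 55.8 z 115.1 mm; F axial -1.2 lat -0.6 z -0.2 T u,v,z [ 0.01  0.05 -0.03] -0.00018059659913670855
```

View pics/s16.png

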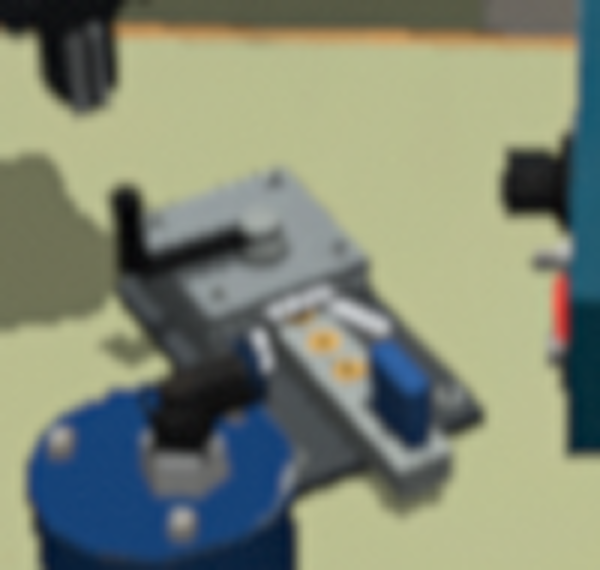

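```bash
python3 - <<'E'
from m import *
u=np.array([np.cos(np.radians(78.9)),np.sin(np.radians(78.9)),0]);v=np.array([-u[1],u[0],0]);M=np.array([.5097,-.0666,0]);B=np.c_[u,v]
W=lambda q,z:((ray('scene',np.array(q,float),z)-M)@B*1e3).round(1)
im,u0,v0=up('scene','pics/scene16.png',(230,155,290,210));hsv=cv2.cvtColor(im,cv2.COLOR_BGR2HSV)
m=((hsv[...,0]<24)&(hsv[...,1]>100)).astype(np.uint8);k,_,st,ce=cv2.connectedComponentsWithStats(m)
for i in range(1,k):
    if 100<st[i,4]<3000: print('screw',st[i,4],W((ce[i]+.5)/S-.5+[u0,v0],.028))
f=lambda q:np.array(q)/6+[199.5,119.5]
print('base right edge z10',W(f([[395,285],[480,410]]),.01),'left/front edge',W(f([[480,415],[300,497]]),.01))
print('slide L edge',W(f([[275,340],[330,403],[380,460]]),.028))
a=cv2.imread('pics/scene16.png')[160:205,235:285];cv2.imwrite('pics/z3.png',cv2.resize(a,None,fx=14,fy=13,interpolation=cv2.INTER_LANCZOS4))
# edge gradient for slide left top edge across v at several x
g=cv2.cvtColor(cv2.imread('pics/scene16.png'),cv2.COLOR_BGR2GRAY).astype(np.float32)
for x in(-90,-75,-60,-45,-30,-15):
    ys=np.arange(-20,22,.25);P=np.array([M+x*u/1e3+y*v/1e3+[0,0,.028] for y in ys]);q=proj('scene',P).astype(np.float32)
    s=cv2.remap(g,q[:,0].reshape(1,-1),q[:,1].reshape(1,-1),1)[0];d=np.gradient(cv2.GaussianBlur(s.reshape(1,-1),(0,0),3)[0])
    i=np.argmin(d*(ys>5)*(ys<18));j=np.argmax(d*(ys<-5)*(ys>-19));print(x,'L',ys[i],d[i].round(1),'R',ys[j],d[j].round(1))
E
```

```text
screw 342 [[-22.   -1.5]]
screw 347 [[-42.6  -1.6]]
base right edge z10 [[ 14.  -55.3]
 [-72.2 -43.7]] left/front edge [[-74.8 -42.1]
 [-79.   41.8]]
slide L edge [[-10.8  14.5]
 [-55.6  14.6]
 [-94.2  14.7]]
-90 L 12.5 -4.2 R -15.5 1.9
-75 L 12.5 -4.4 R -20.0 -0.4
-60 L 11.75 -4.3 R -5.25 2.0
-45 L 11.75 -4.2 R -8.5 4.4
-30 L 11.25 -4.1 R -13.25 3.4
-15 L 11.5 -4.3 R -10.75 1.7
```

View pics/z3.png

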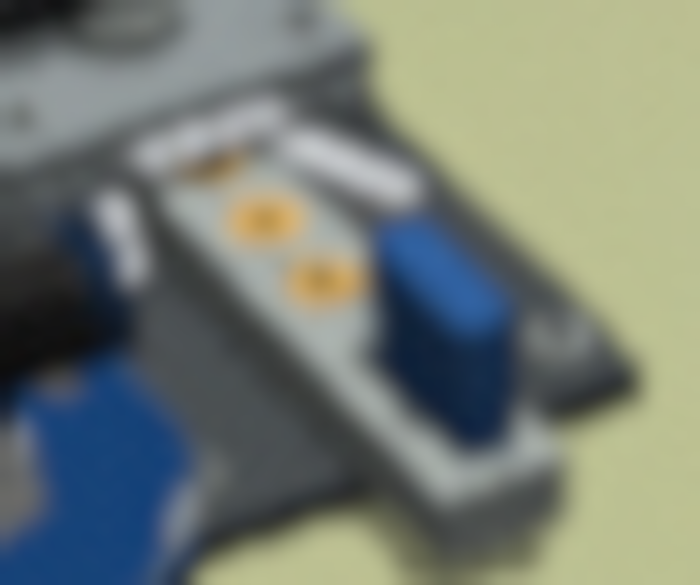

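Emit:
move_arm(moves=[0,0.002,0.025,0,0,0,0.022,0,-0.005,0,0,0,-0.006,0,0,0,-0.006,0,0,0,-0.004,0,0,0,0,0,0,0])

```text
t: 30.7
tool_pos: [0.4648, -0.0146, 0.0683]
eef_rot: [0.77, 0.638, 0.004, -0.004]
ft_force: [3.8, 17.5, -9.1]
opening: -0.0
```

```bash
python3 g.py
```

```text
t 30.70 TCP guide x 42.4 y 54.1 z 68.3 mm; F axial 17.9 lat -0.4 z -9.1 T u,v,z [ 0.02 -3.67  0.01] -1.4171024615629758e-05
```

Emit:
move_arm(moves=[0.012,0,-0.01,0,0,0,-0.04,0,-0.03,0.01,0,0,-0.045,0.014,0,0,-0.045,0.014,0,0,-0.045,0.014,0,0,-0.022,0.003,0,0,0,0,0,0])

```text
t: 31.5
tool_pos: [0.4829, -0.2123, 0.1199]
eef_rot: [0.776, 0.631, -0.001, 0.003]
ft_force: [-0.4, -0.2, 0.5]
opening: 0.0003
```

```bash
python3 g.py
```

```text
t 31.50 TCP guide x -148.1 y -1.7 z 119.9 mm; F axial -0.2 lat 0.3 z 0.5 T u,v,z [ 0.03 -0.02 -0.09] 0.0002654152035137803
```

Emit:
move_arm(moves=[0.006,-0.001,0.04,0,0,0,0.045,0,0,0,0.018,0,0.004,0,0,0,0.004,0,0,0,0,0,0,0])

```text
t: 32.1
tool_pos: [0.487, -0.1903, 0.0167]
eef_rot: [0.772, 0.636, 0.001, 0.001]
ft_force: [0.2, 0.1, -0.4]
opening: -0.0
```

```bash
python3 g.py; python3 go.py .48 -.2 .017 -11.1|head -1
```

```text
t 32.10 TCP guide x -125.8 y -1.6 z 16.7 mm; F axial 0.1 lat -0.2 z -0.4 T u,v,z [0.02 0.02 0.  ] -4.1599801312134525e-05
t 32.1 pos [ 0.487  -0.1903  0.0167] yaxis -11.05 tilt [ 3.1e-03 -4.0e-04 -1.0e+00] F [ 0.2  0.1 -0.4] T [-0.01  0.03  0.  ] open -0.0
```

Emit:
move_arm(moves=[0.004,-0.001,0,0,0.004,0,0,0,0.004,0,0,0,0.003,0,0,0,0.003,0,0,0,0,0,0,0])

```text
t: 32.7
tool_pos: [0.4874, -0.1801, 0.0159]
eef_rot: [0.774, 0.633, -0.002, 0.005]
ft_force: [-3.3, -9.1, 1.4]
opening: -0.0002
```

```bash
python3 g.py
```

```text
t 32.70 TCP guide x -115.6 y 0.1 z 15.9 mm; F axial -9.5 lat 1.5 z 1.4 T u,v,z [0.16 2.15 0.03] -0.00024828839687120424
```

Emit:
move_arm(moves=[-0.008,0.0015,-0.01,0,0,0,-0.04,0,0.02,0,-0.025,0,0.03,0,0,0,0.018,0,0,0,0,0,0.03,0,0,0,0.02,0,0,0,0,0])

```text
t: 33.5
tool_pos: [0.4996, -0.1131, 0.0384]
eef_rot: [0.772, 0.635, -0.001, -0.002]
ft_force: [0.9, 0.9, 0.1]
opening: -0.0001
```

```bash
python3 g.py
```

```text
t 33.50 TCP guide x -47.6 y 1.0 z 38.4 mm; F axial 1.0 lat -0.7 z 0.1 T u,v,z [-0.    0.02  0.02] -5.783480220778419e-05
```

Emit:
move_arm(moves=[0,0.001,0.006,0,0,0,0.004,0,0,0,0.0025,0,0,0,0,0])

```text
t: 33.9
tool_pos: [0.5026, -0.1151, 0.0283]
eef_rot: [0.773, 0.635, 0.001, 0.0]
ft_force: [0.5, -0.2, 2.7]
opening: 0.0001
```

```bash
python3 g.py
```

```text
t 33.90 TCP guide x -49.0 y -2.4 z 28.3 mm; F axial -0.1 lat -0.6 z 2.7 T u,v,z [ 0.07 -0.04 -0.06] 0.00013174593055232888
```

Emit:
move_arm(moves=[0.004,0,0,0,0.004,0,0,0,0.003,0,0,0,0,0,0,0])

```text
t: 34.3
tool_pos: [0.5051, -0.1051, 0.0283]
eef_rot: [0.773, 0.635, 0.0, 0.002]
ft_force: [-0.5, -2.0, 6.4]
opening: -0.0002
```

```bash
python3 g.py; python3 - <<'E'
from m import *
cv2.imwrite('pics/scene17.png',vision.grab_frame('scene'))
a=cv2.imread('pics/scene17.png')[130:210,215:295];cv2.imwrite('pics/s17.png',cv2.resize(a,None,fx=7,fy=7,interpolation=2))
E
```

```text
t 34.30 TCP guide x -38.7 y -2.9 z 28.3 mm; F axial -2.1 lat 0.1 z 6.4 T u,v,z [0.1  0.63 0.  ] -0.0002455510897278991
```

View pics/s17.png

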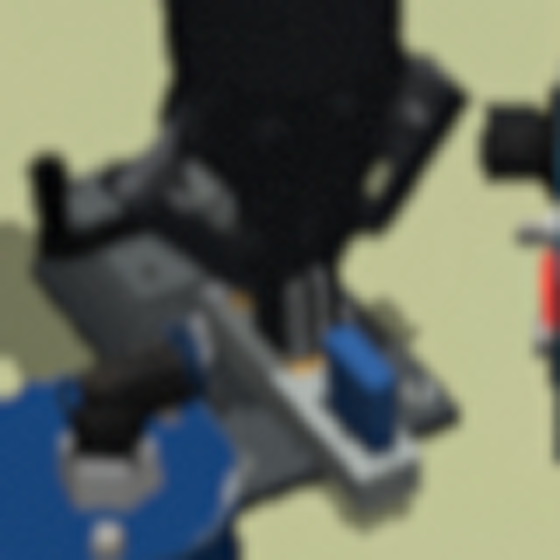

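Emit:
move_arm(moves=[0,-0.001,-0.045,0,-0.025,-0.001,0,0,-0.035,0,0,0,0,0,0,0,0,0,0.025,0,0,0,0.012,0,0,0,0,0], gripper=-0.2)

```text
t: 35.05
tool_pos: [0.4893, -0.1608, 0.0337]
eef_rot: [0.772, 0.635, -0.001, -0.002]
ft_force: [-0.3, -0.4, 0.7]
opening: 0.0345
```

```bash
python3 g.py
```

```text
t 35.05 TCP guide x -96.4 y 1.9 z 33.7 mm; F axial -0.4 lat 0.2 z 0.7 T u,v,z [-0.02  0.   -0.02] 0.034519565600995734
```

Emit:
move_arm(moves=[0.008,0.0025,-0.001,0,0,0,0,0])

```text
t: 35.25
tool_pos: [0.4961, -0.1533, 0.037]
eef_rot: [0.772, 0.636, 0.001, 0.0]
ft_force: [-0.4, 0.9, 0.4]
opening: 0.034
```

Emit:
move_arm(moves=[0,0,0,0,0,0,0,0,0,0,0,0,0,0,-0.001,0,-0.01,0,-0.0005,0,0,0,0,0,0,0,0,0], gripper=-1, grip_force=60)

```text
t: 35.95
tool_pos: [0.4926, -0.1664, 0.0379]
eef_rot: [0.773, 0.634, -0.0, 0.001]
ft_force: [0.0, 0.1, -2.2]
opening: 0.0108
```

```bash
python3 g.py
```

```text
t 35.95 TCP guide x -101.2 y -2.4 z 37.9 mm; F axial 0.2 lat -0.0 z -2.2 T u,v,z [-0.01  0.11  0.  ] 0.01083208975431193
```

Emit:
move_arm(moves=[0.004,0,0.0006,0,0.004,0,0,0,0.004,0,0,0,0.004,0,0,0,0.003,0,0,0,0.002,0,0,0,0,0,0,0])

```text
t: 36.65
tool_pos: [0.4941, -0.154, 0.0384]
eef_rot: [0.774, 0.633, -0.005, 0.005]
ft_force: [-6.7, -15.4, 3.2]
opening: 0.0106
```

```bash
python3 g.py;python3 go.py .5 -.1 .03 -11.1 | head -1
```

```text
t 36.65 TCP guide x -88.8 y -1.5 z 38.4 mm; F axial -16.4 lat 3.6 z 3.2 T u,v,z [0.88 3.59 0.26] 0.01057018960914705
t 36.65 pos [ 0.4941 -0.154   0.0384] yaxis -11.49 tilt [-0.0011 -0.0133 -0.9999] F [ -6.7 -15.4   3.2] T [-3.35  1.56  0.26] open 0.0106
```

Emit:
move_arm(moves=[-0.018,0,0,0,0,-0.003,0,-0.6,0,0,0,0,0,0,0,0])

```text
t: 37.05
tool_pos: [0.4916, -0.1611, 0.0376]
eef_rot: [0.769, 0.639, 0.001, 0.001]
ft_force: [0.7, -2.6, -2.4]
opening: 0.0108
```

```bash
python3 g.py;python3 go.py .5 -.1 .03 -11.1 | head -1
```

```text
t 37.05 TCP guide x -96.2 y -0.5 z 37.6 mm; F axial -2.4 lat -1.2 z -2.4 T u,v,z [-0.37  0.57 -0.05] 0.010837249842846492
t 37.05 pos [ 0.4916 -0.1611  0.0376] yaxis -10.52 tilt [ 2.3e-03 -6.0e-04 -1.0e+00] F [ 0.7 -2.6 -2.4] T [-0.63 -0.25 -0.05] open 0.0108
```

Emit:
move_arm(moves=[0.004,0,0.001,0,0.004,0,0,0,0.004,0,0,0,0.002,0,0,0,0,0,0,0])

```text
t: 37.55
tool_pos: [0.4941, -0.1544, 0.0378]
eef_rot: [0.771, 0.637, -0.001, 0.006]
ft_force: [-2.0, -12.5, 2.4]
opening: 0.0106
```

```bash
python3 g.py;python3 go.py .5 -.1 .03 -11.1 | head -1
```

```text
t 37.55 TCP guide x -89.1 y -1.6 z 37.8 mm; F axial -12.7 lat -0.5 z 2.4 T u,v,z [-0.27  2.61 -0.07] 0.010573182607793606
t 37.55 pos [ 0.4941 -0.1544  0.0378] yaxis -10.81 tilt [ 0.0052 -0.0106 -0.9999] F [ -2.  -12.5   2.4] T [-2.61  0.23 -0.07] open 0.0106
```

Emit:
move_arm(moves=[-0.012,-0.0005,0.0015,0,0,0,0.0005,0,0.006,0,0,0,0.006,0,0,0,0.006,0,0,0,0.005,0,0,0,0,0,0,0])

```text
t: 38.25
tool_pos: [0.4956, -0.1459, 0.0373]
eef_rot: [0.771, 0.637, -0.002, 0.007]
ft_force: [-2.2, -14.6, 13.0]
opening: 0.0108
```

```bash
python3 g.py;python3 go.py .5 -.1 .03 -11.1 | head -1
```

```text
t 38.25 TCP guide x -80.5 y -1.4 z 37.3 mm; F axial -14.7 lat -0.7 z 13.0 T u,v,z [0.3  3.21 0.05] 0.01076681158354768
t 38.25 pos [ 0.4956 -0.1459  0.0373] yaxis -10.85 tilt [ 0.0065 -0.0133 -0.9999] F [ -2.2 -14.6  13. ] T [-3.1   0.91  0.05] open 0.0108
```

Emit:
move_arm(moves=[0,0,-0.001,0,0.004,0,0,0,0.004,0,0,0,0,0,0,0])

```text
t: 38.65
tool_pos: [0.4974, -0.1357, 0.0374]
eef_rot: [0.771, 0.637, -0.001, 0.006]
ft_force: [-0.9, -11.9, 7.4]
opening: 0.0107
```

```bash
python3 g.py; python3 - <<'E'
from m import *
cv2.imwrite('pics/scene18.png',vision.grab_frame('scene'))
a=cv2.imread('pics/scene18.png')[130:210,215:295];cv2.imwrite('pics/s18.png',cv2.resize(a,None,fx=7,fy=7,interpolation=2))
E
```

```text
t 38.65 TCP guide x -70.1 y -1.2 z 37.4 mm; F axial -11.8 lat -1.4 z 7.4 T u,v,z [-0.18  2.54 -0.07] 0.010685673421162582
```

View pics/s18.png

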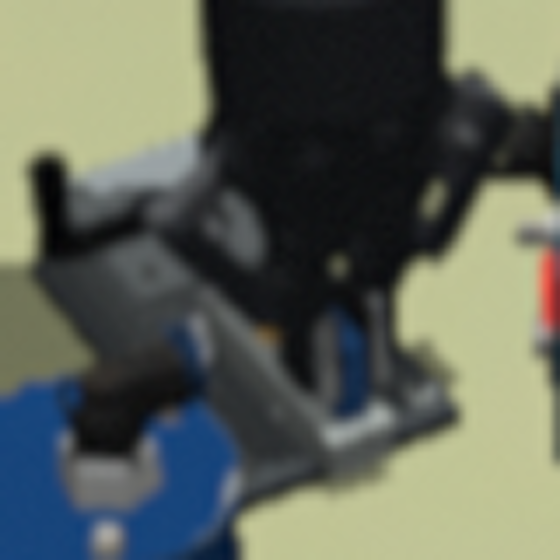

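Emit:
move_arm(moves=[0.003,0,-0.0005,0,0.003,0,0,0,0,0,0,0])

```text
t: 39.0
tool_pos: [0.4987, -0.1287, 0.0374]
eef_rot: [0.77, 0.638, -0.001, 0.005]
ft_force: [-0.9, -11.5, 2.7]
opening: 0.0106
```

```bash
python3 g.py
```

```text
t 39.00 TCP guide x -63.1 y -1.1 z 37.4 mm; F axial -11.5 lat -1.3 z 2.7 T u,v,z [-0.34  2.32 -0.12] 0.010611119154097098
```

Emit:
move_arm(moves=[0.003,0,0,0,0.003,0,0,0,0,0,0,0])

```text
t: 39.3
tool_pos: [0.4997, -0.123, 0.0374]
eef_rot: [0.77, 0.638, -0.001, 0.005]
ft_force: [-0.6, -11.6, 4.2]
opening: 0.0107
```

```bash
python3 g.py
```

```text
t 39.30 TCP guide x -57.3 y -1.1 z 37.4 mm; F axial -11.5 lat -1.7 z 4.2 T u,v,z [-0.4   2.44 -0.13] 0.010681355018736932
```

Emit:
move_arm(moves=[0.003,0,0,0,0.002,0,0,0,0,0,0,0])

```text
t: 39.6
tool_pos: [0.5002, -0.1205, 0.0375]
eef_rot: [0.771, 0.637, -0.002, 0.007]
ft_force: [0.3, -14.7, 3.5]
opening: 0.0111
```

```bash
python3 g.py
```

```text
t 39.60 TCP guide x -54.8 y -1.0 z 37.5 mm; F axial -14.4 lat -3.1 z 3.5 T u,v,z [-0.31  3.17 -0.06] 0.011056611845879335
```

Emit:
move_arm(moves=[0.003,0,0,0,0.001,0,0,0,0,0,0,0])

```text
t: 39.9
tool_pos: [0.5001, -0.1204, 0.0377]
eef_rot: [0.772, 0.636, -0.003, 0.008]
ft_force: [-4.0, -19.6, 5.2]
opening: 0.0108
```

```bash
python3 g.py
```

```text
t 39.90 TCP guide x -54.7 y -1.0 z 37.7 mm; F axial -20.0 lat 0.2 z 5.2 T u,v,z [-0.18  4.26  0.04] 0.010784558893586144
```

Emit:
move_arm(moves=[-0.008,0,0,0,-0.005,0,0,0,0,0,0,0])

```text
t: 40.2
tool_pos: [0.5001, -0.1207, 0.0373]
eef_rot: [0.769, 0.639, 0.002, 0.002]
ft_force: [1.4, -0.3, 6.2]
opening: 0.011
```

```bash
python3 g.py
```

```text
t 40.20 TCP guide x -54.9 y -1.0 z 37.3 mm; F axial -0.0 lat -1.5 z 6.2 T u,v,z [-0.29  0.53 -0.34] 0.011021661185647673
```

Emit:
move_arm(moves=[0,0,0,0,0,0,0,0,0,0,0,0], gripper=-0.2)

```text
t: 40.5
tool_pos: [0.4967, -0.1198, 0.0355]
eef_rot: [0.769, 0.64, -0.0, -0.001]
ft_force: [-0.1, 0.2, 0.5]
opening: 0.0343
```

```bash
python3 g.py;python3 go.py .5 -.1 .03 -11.1 | head -1
```

```text
t 40.50 TCP guide x -54.7 y 2.5 z 35.5 mm; F axial 0.1 lat 0.1 z 0.5 T u,v,z [-0.04  0.05  0.01] 0.03430585680306501
t 40.5 pos [ 0.4967 -0.1198  0.0355] yaxis -10.46 tilt [-0.002   0.0015 -1.    ] F [-0.1  0.2  0.5] T [-0.06 -0.03  0.01] open 0.0343
```

Emit:
move_arm(moves=[0,0,-0.03,0,0,0,-0.045,0,0.015,-0.016,0,0,0.02,-0.02,0,0,0.018,-0.016,0,0,0,0,0,0,0,0,0,0], gripper=-1)

```text
t: 41.2
tool_pos: [0.4558, -0.059, 0.1108]
eef_rot: [0.769, 0.64, -0.0, -0.0]
ft_force: [0.1, -0.4, 0.0]
opening: -0.0002
```

```bash
python3 g.py; python3 - <<'E'
from m import *
cv2.imwrite('pics/scene19.png',vision.grab_frame('scene'))
a=cv2.imread('pics/scene19.png')[120:210,200:295];cv2.imwrite('pics/s19.png',cv2.resize(a,None,fx=6,fy=6,interpolation=2))
E
```

```text
t 41.20 TCP guide x -2.9 y 54.3 z 110.8 mm; F axial -0.4 lat -0.2 z 0.0 T u,v,z [ 0.03  0.02 -0.05] -0.00018822315146727473
```

View pics/s19.png

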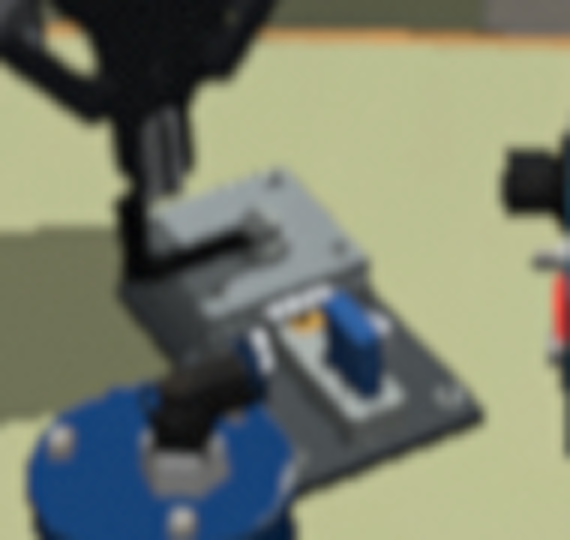

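Emit:
move_arm(moves=[0,0,0.025,0,0,0,0.018,0,0.006,0,0,0,0,0,0,0])

```text
t: 41.65
tool_pos: [0.4576, -0.0534, 0.0678]
eef_rot: [0.769, 0.639, -0.0, -0.0]
ft_force: [-0.3, 0.6, 0.1]
opening: -0.0002
```

```bash
python3 g.py
```

```text
t 41.65 TCP guide x 2.9 y 53.7 z 67.8 mm; F axial 0.5 lat 0.4 z 0.1 T u,v,z [-0.03 -0.03 -0.06] -0.00017694606714282367
```

Emit:
move_arm(moves=[0.006,0,0,0,0.0078,-0.002,0,8,0.0078,-0.002,0,8,0.0078,-0.002,0,8,0.0078,-0.002,0,8,0.0078,-0.002,0,8,0,0,0,0])

```text
t: 42.35
tool_pos: [0.4675, -0.008, 0.0686]
eef_rot: [0.941, 0.339, 0.001, 0.0]
ft_force: [-1.3, -0.4, -0.7]
opening: -0.0002
```

```bash
python3 g.py;python3 go.py .5 -.1 .03 -11.1 | head -1
```

```text
t 42.35 TCP guide x 49.4 y 52.7 z 68.6 mm; F axial -0.7 lat 1.1 z -0.7 T u,v,z [0.01 0.01 0.  ] -0.00021353682948315234
t 42.35 pos [ 0.4675 -0.008   0.0686] yaxis -50.42 tilt [ 1.8e-03 -3.0e-04 -1.0e+00] F [-1.3 -0.4 -0.7] T [-0.01  0.01  0.  ] open -0.0002
```

Emit:
move_arm(moves=[0.0085,-0.002,0,8,0.0078,-0.002,0,8,0.0078,-0.002,0,8,0.0078,-0.002,0,8,0,0,0,0])

```text
t: 42.85
tool_pos: [0.4913, 0.0131, 0.0681]
eef_rot: [0.998, 0.067, 0.0, 0.0]
ft_force: [0.2, -0.4, 0.1]
opening: -0.0002
```

```bash
python3 g.py; python3 - <<'E'
from m import *
cv2.imwrite('pics/scene20.png',vision.grab_frame('scene'))
a=cv2.imread('pics/scene20.png')[110:210,200:295];cv2.imwrite('pics/s20.png',cv2.resize(a,None,fx=6,fy=6,interpolation=2))
E
```

```text
t 42.85 TCP guide x 74.7 y 33.4 z 68.1 mm; F axial -0.4 lat -0.2 z 0.1 T u,v,z [-0.04 -0.01  0.  ] -0.00018653106915784095
```

View pics/s20.png

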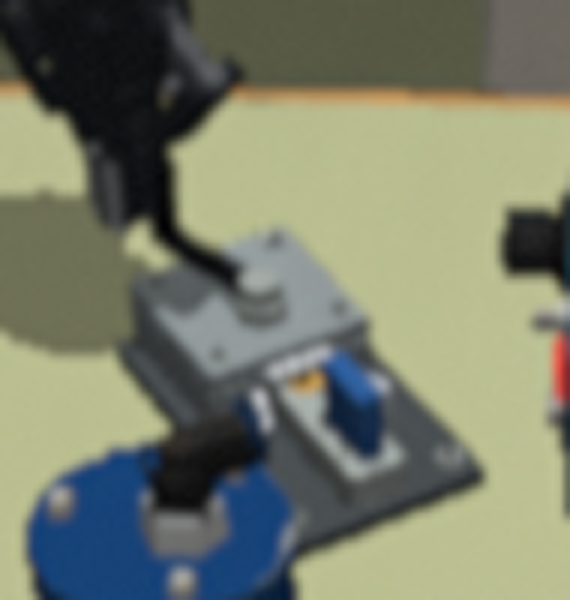

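Emit:
move_arm(moves=[0.008,-0.002,0,8,0.008,-0.002,0,8,0.004,0,0,2,0,0,0,0])

```text
t: 43.3
tool_pos: [0.5089, 0.0176, 0.0677]
eef_rot: [0.996, -0.09, -0.002, -0.001]
ft_force: [-3.3, 2.0, 1.9]
opening: 0.0002
```

```bash
python3 g.py
```

```text
t 43.30 TCP guide x 82.4 y 17.0 z 67.7 mm; F axial 1.3 lat 3.7 z 1.9 T u,v,z [ 0.57 -0.21 -0.01] 0.00016110353837064996
```

Emit:
move_arm(moves=[0.004,0,0,0,0.003,0,0,0,0,0,0,0])

```text
t: 43.6
tool_pos: [0.5094, 0.0176, 0.0672]
eef_rot: [0.996, -0.09, -0.008, -0.003]
ft_force: [-13.2, 3.5, 10.4]
opening: -0.0004
```

```bash
python3 g.py
```

```text
t 43.60 TCP guide x 82.5 y 16.5 z 67.2 mm; F axial 0.9 lat 13.6 z 10.4 T u,v,z [ 2.8  -0.17 -0.03] -0.00041297809279438864
```

Emit:
move_arm(moves=[0.004,0,0,0,0,0,0,0])

```text
t: 43.8
tool_pos: [0.5095, 0.0175, 0.0668]
eef_rot: [0.996, -0.091, -0.012, -0.004]
ft_force: [-19.5, 4.6, 15.8]
opening: -0.0002
```

```bash
python3 g.py
```

```text
t 43.80 TCP guide x 82.5 y 16.4 z 66.8 mm; F axial 0.7 lat 20.0 z 15.8 T u,v,z [ 4.02 -0.08  0.  ] -0.0002490388395265115
```

Emit:
move_arm(moves=[-0.012,0,-0.002,0,-0.015,0,-0.01,0,0,0,-0.04,0,0,0,-0.045,0,0,0,-0.03,0,0,0,0,0])

```text
t: 44.4
tool_pos: [0.4979, 0.0183, 0.1992]
eef_rot: [0.996, -0.091, 0.005, -0.0]
ft_force: [0.7, -0.9, -0.9]
opening: -0.0003
```

```bash
python3 g.py; python3 - <<'E'
from m import *
for n in('scene','top'):cv2.imwrite(f'pics/{n}21.png',vision.grab_frame(n))
a=cv2.imread('pics/scene21.png')[110:210,200:295];cv2.imwrite('pics/s21.png',cv2.resize(a,None,fx=6,fy=6,interpolation=2))
E
```

```text
t 44.40 TCP guide x 81.0 y 27.9 z 199.2 mm; F axial -0.8 lat -0.9 z -0.9 T u,v,z [-0.02  0.01 -0.03] -0.00027445642742493926
```

View pics/s21.png

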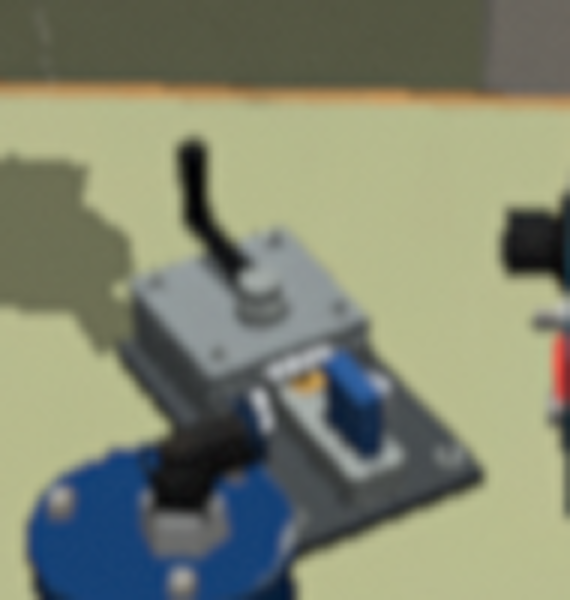

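```bash
python3 - <<'E'
from m import *
u=np.array([np.cos(np.radians(78.9)),np.sin(np.radians(78.9)),0]);v=np.array([-u[1],u[0],0]);M=np.array([.5097,-.0666,0]);B=np.c_[u,v]
print('lever top',((ray('scene',[[231.5,134.3]],.09)-M)@B*1e3).round(1))
for f in('scene19','scene21'):
    im,u0,v0=up('scene',f'pics/{f}.png',(245,160,285,195));hsv=cv2.cvtColor(im,cv2.COLOR_BGR2HSV)
    m=((hsv[...,0]>95)&(hsv[...,0]<125)&(hsv[...,1]>110)&(hsv[...,2]>60)).astype(np.uint8)
    c=max(cv2.findContours(m,0,1)[0],key=cv2.contourArea);mm=cv2.moments(c);q=np.array([mm['m10'],mm['m01']])/mm['m00']/S+[u0,v0]
    print(f,q.round(2),cv2.contourArea(c)/36)
E
```

```text
lever top [[79.5 -0.1]]
scene19 [259.38 176.39] 76.88888888888889
scene21 [259.5  176.24] 73.95833333333333
```

Lever grip is at guide (79.5, −0.1) mm, which is the end of travel (ideal 80, 0). The slide has not moved since it reached the stop. Handing in.

```bash
python3 -c "
from h import *
finish_job();s=read_state();print(s['t'],s['ft_force'])"
```

```text
the job is handed in; nothing more can be done
the job is handed in; nothing more can be done
```

I put the narrow blue-grip slide nose first into the slot, pushed it to the hidden stop, and turned the black lever clockwise to its end. I handed in at about 44.5 s; `finish_job` gives no verdict.

**Last checks**
- **Stop:** the slide stopped moving with its nose about 45 mm inside the mouth. There 4 mm of further commanded travel moved it only 0.1 mm, while the force rose from 14 to 20 N. 45 mm is within the 42–58 mm range given.
- **Lever:** its grip is at (79.5, −0.1) mm in the guide's axes, against an ideal (80, 0). At the end I pressed it with about 20 N and it moved no further.
- **Slide after clamping:** in the images before and after the lever was turned, the blue grip stayed within 0.2 px.
- **Robot:** it was clear and touching nothing when I handed in.
- **Bystanders:** I did not touch the wide slide, the oil block or the tweezers, but I did not measure their positions again at the end.

**What did not go cleanly**
- **Stuck at the mouth:** the slide stuck with its nose about 13 mm in, through several attempts. It went in once I set the slide lower on the sill and pushed harder. I never established for certain what it was catching on.
- **Push force:** the push was less gentle than I wanted. It took about 12 N while sliding in, up to 16 N while it was stuck, and 20 N at the stop.
- **Lever turned the wrong way first:** while testing why the slide stuck, I pushed the lever back counter-clockwise to its loose end, from about 0.09 rad to 0. That push reached about 18 N. This was before the slide was home; the clockwise swing came afterwards.

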